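# Lock the retaining collar on a dryer drum roller's axle

## Task

The dryer's drum roller is back on its axle: lock it there with the collar that carries the orange wing screw. Slide the collar along the axle until it touches the roller's hub, rock it gently to feel both edges of the milled flat hidden under the screw and leave the screw in the middle between them; then, with the collar still against the hub, turn the wing clockwise until it is firmly finger-tight, without over-tightening it, and let go. Leave the other things on the table alone.

Things in the scene. Friction and masses are not known exactly. Their poses are not given: they have to be found in the camera images.
- roller_unit: Drum-roller unit, fixed: grey steel bracket 100 x 250 mm, 40 mm high, with two aluminium shaft supports (24 mm thick, at y -75 and +75 mm, tops at z 98 mm) that clamp a 24 mm steel axle, which does not turn. Origin: centre of the underside; z up; y along the axle, whose axis runs at z = 75 mm. Roller and collar sit between the supports.
- roller: Drum roller, 70 mm diameter, black tyre 30 mm wide on a white wheel; spins freely on the axle, at y = -40 mm of the unit. Origin on the axle's axis, mid-width; its y is along the axle, towards the collar. The hub's face towards the collar is 18 mm from the origin.
- collar: Dark steel shaft collar, 44 mm diameter, 24 mm wide. Origin on the axle's axis, mid-width; y along the axle, z points out along the set screw. Slides along the axle (drag 2.5 N) towards -y until it touches the roller's hub, with its origin then 30 mm from the roller's; starts 6 to 12 mm short of that. It also turns about the axle.
- collar_top (a point): Point on the collar's rim where the screw enters, 22 mm out from the axle's axis. The collar turns about the axle with a drag of 0.06 N m, but only 0.22 to 0.3 rad either way from the middle of the axle's milled flat: there the started screw meets a shoulder and stops firmly (push with 4 to 6 N at the wing, no more; it yields another 0.05 rad).
- screw_point: Flat 7 mm point of the set screw, inside the collar, unseen; origin and axes as the collar's. The flat under it is sunk 4 mm into the axle, 12 mm wide between two shoulders, 34 mm long, mostly hidden; it faces 0 to 0.3 rad from straight up, towards the unit's +x, not listed. The point stays where it lands: it does not centre itself. Over 100 N on a flat's edge spoils it.
- wing_grip (a point): Grip point of the orange wing, on the screw's axis, 54 mm from the axle's axis when joint wing is 0, 0.64 mm nearer per rad. Its blade is 10 mm thick (along x), 44 mm long (along y), and along z (outward) spans 16 mm below this point to 8 mm above. A black boss of 22 mm diameter reaches up to 13 mm below this point: keep fingertips no deeper than 12 mm below it.
- wing (a joint): Turn of the wing screw, rad; -0.15 to 0 at the start; grows clockwise seen from outside (tightening), 4 mm of thread a turn. The point lands on the flat somewhere between 1.6 and 2.8 rad, depending on its wear. Stays where it is left. The blade looks the same after half a turn; one grasp turns 2 rad or so, so regrasp.
- wing_top (a point): Top of the wing's blade, on the screw's axis. Torque on the wing: 0.14 N m running freely; from landing it climbs 0.08 N m per rad (0.064 N m per 100 N at the point). Finger-tight is 0.06 to 0.14 N m more than running freely (90 to 220 N); over 0.19 more (300 N) spoils the flat. At rest friction shifts the reading: judge by its rise over the free-running readings.
- spare_roller: A spare drum roller, lying flat (70 mm diameter, 33 mm high); a bystander. Origin: centre of the underside.
- spare_collar: A spare plain collar, lying flat (44 mm diameter, 24 mm high); a bystander. Origin: centre of the underside.
- wrench: A steel wrench, 170 mm long; a bystander. Origin: at its middle.
- detergent: An orange detergent bottle, 84 mm diameter, 170 mm high; a bystander. Origin: centre of the underside.
- token_cup: A blue cup, 76 mm diameter, 75 mm high; a bystander. Origin: centre of the underside.
- lint_screen: A white lint screen, 120 x 225 mm, lying flat; a bystander. Origin: centre of the underside.
- parts_tray: A grey parts tray, 120 x 160 mm, 30 mm high; a bystander. Origin: centre of the underside.

How it is judged:
By the outcome, as a careful person would: the job done as asked, in the order asked, and still so for the second after the job is handed in, with the robot touching nothing.
It also fails if it takes over 72 s, if anything falls off the work surface, if the arm or the gripper's body presses on something with over 40 N, if the wrist force passes 120 N, or if a joint passes its speed limit or range.

## Robot

A 6-joint arm with a two-finger parallel gripper is mounted at the origin on the work surface. World frame = base frame: x ahead of the robot, y to its left, z up, the work surface at z = 0. Lengths are in m, angles in rad, forces in N, time in s.
With the tool pointing down it reaches from about 0.25 to 0.725 m from the base axis. Payload 9.7 kg.
Tool frame: the origin (TCP) lies midway between the tips of the shut fingers; the grasp point (between the pads) lies 19 mm behind it (manip.hold_point_z is the z of the grasp point in the tool frame, in m); z points along the fingers, y is the line along which they close (so a half turn about z gives the same grasp; the last joint's range is limited). The gripper opens to 85 mm and grips with 20 to 120 N. Pads are 22 mm wide; open, the fingers measure 114 mm over their backs; the gripper's body (76 mm by 85 mm) begins 54 mm behind the grasp point. The pads swing forward as they close: fully open they stand 13 mm farther back than shut.
Start: joints at [-1.123, 0.087, 0.176, 1.66, 0, 1.571], TCP at [0.238, -0.496, 0.231] pointing down, gripper open.
Joint ranges: [-3.13, 3.13], [-0.85, 1.81], [-1.15, 1.24], [-2.2, 2.28], [-1.44, 1.52], [-3.14, 3.14]. Speed limits (rad/s): [2.22, 2.22, 2.57, 3.14, 3.14, 3.14].

## Interface

Orientations are given as [roll, pitch, yaw] about the fixed x, y, z axes, in that order (R = Rz(yaw) Ry(pitch) Rx(roll)).
In Python, from bench import manip gives the robot as it stands.
- The arm moves only by the tool drive_tool, never from a script. Its argument "commands" is a list of rows, each an object with "turn": the turn, a rotation vector about the tool's x, y, z in rad, a list of three; "delta_pos": the shift along the tool's x, y, z in cm, a list of three; "fingers": the closure, from 0 (fully open) to 1 (shut). A call has 1 to 10 rows; each row shifts and turns the commanded pose from where the row before left it, along the tool's axes as they then stand; what a row does not reach is not made up. A row lasts 1/8 s, in which the tool goes at most 62.5 mm and 10.7 degrees, less where a joint would pass 70% of its speed; a pose out of reach is approached as far as the arm can. A call with a gripper value outside its range is refused whole. The fingers move at their own pace and stop on an object; "newtons" is the grip in N (left out, the last holds). Time passes only in rows, so rows that do not move let the fingers close. It gives the time, the measured TCP pose, the force, the opening and the grip force at its end, in the units of the state.
- manip.get_state(): the state, without advancing time (a new reading comes with each control period).
- manip.capture(name): name is "scene" or "top"; returns a dict with "img" (420x560x3 uint8, red, green, blue), "camera_matrix" (3x3 intrinsics, pixels), "position" and "orientation" of the camera in the world. Camera axes: x right, y up, looking along -z (the intrinsics and any distortion apply to the point x, -y, -z); pixel columns grow to the right and rows downward; lengths in m; the calibration is good to about 2 mm. A picture is of the moment at which its call begins. There is no depth.
- manip.job_done(): hands the job in; it is judged then, once.
Trained networks look in a picture, given as the dict that the camera call returned (one of the last four; its "shot" number tells which), for a name from the list of things; names that differ only in an ending like _2 or _b are one class to them, and where a whole thing is asked for, a point or a joint stands for the part that bears it (a point fixed in the world has none). Each returns a list of dicts, best first, with "score" (0 to 1); they miss things now and then, are a little off and sometimes report something else, mostly with a low value. They report only what shows in the picture. A call takes as long as a camera call.
- manip.spot_in(picture, target): "centre" ([x, y, z] in m, in world coordinates, good to about 4 mm: the middle of the surface that is visible of it).
- manip.regions_of(picture, target): "mask" (420x560 bool, what is visible of it).
- manip.landmark_of(picture, target): "centre" ([x, y, z] in m, in world coordinates, good to about 4 mm: a listed point, or the origin of a listed thing).
The state is a dict: "time": time; "q": joint angles; "joint_velocities": joint speeds; "effort": joint torques, N m; "tcp_pos": TCP position; "tcp_rot": TCP orientation; "force": force on the tool from outside, world axes, zero at the start; "wrist_torque": the same for the moment, N m; "gripper_width": finger opening in m; "grasp_force": force on a finger pad.
Only numpy, scipy, OpenCV 4.12 (cv2) and the standard library are available. Lean on these libraries where they do the work, as an engineer would, in place of code of your own. Each camera call takes 0.05 s, during which the arm holds its last target. There are 200 camera calls.

## Working session

There is one attempt and no reset: what is moved stays moved. The work goes in short steps, Python scripts to look and compute and a tool call to move; the robot and the scene stay as the last step left them, time stands still between calls to the robot, and variables do not carry over. Pictures are saved under pics/ and viewed, at most 10 in all, crops included, and the job is handed in when it is done.

Besides the shell and the picture viewer there is one more tool, called after "Request:" by a JSON object that holds its "method" and its "body", one argument or row to a line. drive_tool: Moves the arm, as the interface text tells. Its arguments: {"type":"object","properties":{"commands":{"type":"array"},"newtons":{"type":"number"}},"required":["commands"]}

```bash
mkdir -p pics; ls
cat > h.py <<'E'
from bench import manip
import numpy as np, cv2
from scipy.spatial.transform import Rotation as R
def proj(c,p):
    r=c["orientation"]; r=np.array(r,float)
    M=r if r.shape==(3,3) else (R.from_euler('xyz',r).as_matrix() if r.size==3 else R.from_quat(r).as_matrix())
    q=(np.atleast_2d(p)-c["position"])@M; q=q*[1,-1,-1]
    u=q@np.array(c["camera_matrix"]).T
    return u[:,:2]/u[:,2:]
E
python3 - <<'E'
from h import *
print(manip.get_state())
for n in("scene","top"):
    c=manip.capture(n); cv2.imwrite(f"pics/{n}0.png",c["img"][:,:,::-1])
    print(n,{k:v for k,v in c.items() if k!="img"})
    for t in("roller_unit","roller","collar","collar_top","wing_grip","wing_top"):
        print(t,[(np.round(d["centre"],4).tolist(),round(d["score"],2)) for d in manip.landmark_of(c,t)[:2]])
E
```

```text
pics
{'time': 0.0, 'q': array([-1.12299500e+00,  8.75040583e-02,  1.75122154e-01,  1.65978661e+00,
        1.22810356e-06,  1.57079264e+00]), 'joint_velocities': array([ 0.00089596,  0.00100024,  0.00115767, -0.00036947,  0.0010775 ,
        0.00038918]), 'effort': array([ 5.28429282e-04, -5.20384026e+01,  4.64804900e+01,  1.63408765e-02,
        7.58151396e-05,  1.78708154e-05]), 'tcp_pos': array([ 0.23804465, -0.49556809,  0.23055274]), 'tcp_rot': array([-3.14022047e+00, -1.23316020e-06,  4.47805014e-01]), 'force': array([ 0.56710859, -0.21986108,  0.07981024]), 'wrist_torque': array([0.01369374, 0.01904942, 0.00445397]), 'grasp_force': 0.0, 'gripper_width': 0.08555472900022579}
scene {'camera_matrix': array([[479.96448036,   0.        , 276.53623042],
       [  0.        , 479.96448036, 215.00083575],
       [  0.        ,   0.        ,   1.        ]]), 'position': array([1.1616187 , 0.3139766 , 1.00299351]), 'orientation': array([0.62258984, 0.00376598, 2.07137157]), 'shot': 1}
roller_unit [([0.5375, -0.0704, -0.0024], 0.87), ([0.5716, -0.4222, -0.0002], 0.74)]
roller [([0.5463, -0.1078, 0.0791], 0.57)]
collar [([0.5336, -0.0693, 0.0748], 0.5)]
collar_top [([0.5449, -0.0647, 0.0961], 0.54)]
wing_grip [([0.5564, -0.066, 0.1268], 0.48)]
wing_top [([0.557, -0.064, 0.1303], 0.52), ([0.549, -0.0653, 0.0939], 0.41)]
top {'camera_matrix': array([[484.97302832,   0.        , 279.02602028],
       [  0.        , 484.97302832, 207.85015956],
       [  0.        ,   0.        ,   1.        ]]), 'position': array([ 0.26472254, -0.01191327,  1.54822547]), 'orientation': array([ 0.21839939, -0.00741447, -1.54406827]), 'shot': 2}
roller_unit [([0.5371, -0.0712, -0.0012], 0.9), ([0.6905, 0.3404, 0.003], 0.47)]
roller [([0.5438, -0.1077, 0.0763], 0.56)]
collar [([0.5354, -0.0655, 0.0781], 0.46)]
collar_top [([0.5419, -0.0676, 0.0952], 0.55)]
wing_grip [([0.5588, -0.0647, 0.1268], 0.45)]
wing_top [([0.557, -0.0605, 0.1332], 0.52)]
```

Run:
```python
import cv2
a=cv2.imread("pics/scene0.png");b=cv2.imread("pics/top0.png")
a=cv2.resize(a[130:330,130:380],None,fx=3,fy=3,interpolation=2)
cv2.imwrite("pics/a.png",a)
```

```text
(no output)
```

View pics/scene0.png

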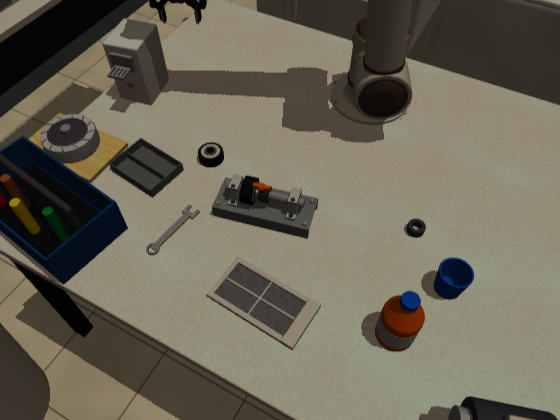

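View pics/top0.png

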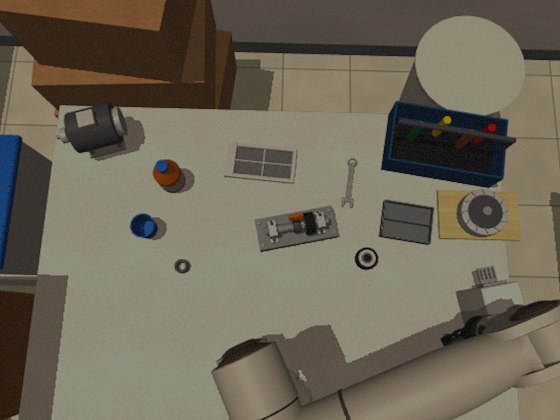

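View pics/a.png

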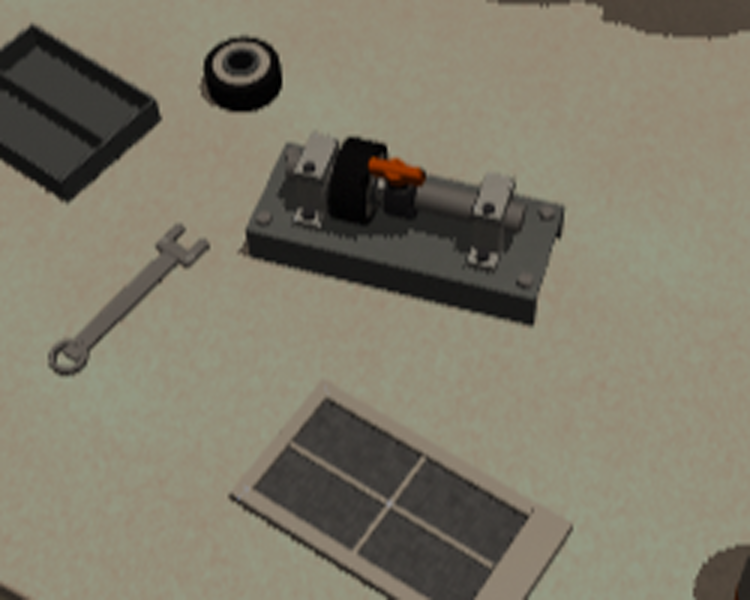

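```bash
cat > fit.py <<'E'
from h import *
from scipy.optimize import minimize, differential_evolution
cs=[manip.capture(n) for n in("scene","top")]
def best(c,t): return manip.regions_of(c,t)[0]
um=[best(c,"roller_unit") for c in cs]; print([ (d["score"],d["mask"].sum()) for d in um])
wm=[]
for c in cs:
    h=c["img"].astype(int); m=(h[...,0]>90)&(h[...,0]>2*h[...,1])&(h[...,0]>2.2*h[...,2])
    u=proj(c,[.5575,-.065,.127])[0]; g=np.zeros_like(m); x,y=u.astype(int); g[y-25:y+25,x-25:x+25]=1
    wm.append(m&g)
print([m.sum() for m in wm])
def box(a,b): return np.array([[x,y,z] for x in(a[0],b[0]) for y in(a[1],b[1]) for z in(a[2],b[2])])
ang=np.linspace(0,6.28,40)
S=4
def ras(c,parts):
    im=np.zeros((420*S,560*S),np.uint8)
    for p in parts:
        q=((proj(c,p)+.5)*S).astype(np.float32)
        cv2.fillConvexPoly(im,cv2.convexHull(q).astype(np.int32),1)
    return cv2.resize(im.astype(np.float32),(560,420),interpolation=cv2.INTER_AREA)
def W(p,v): return v@R.from_euler('z',p[2]).as_matrix().T+[p[0],p[1],0]
base=box((-.05,-.125,0),(.05,.125,.04))
def cu(p): return sum(np.abs(ras(c,[W(p,base)])-m["mask"])[G].sum() for c,m,G in zip(cs,um,gs))
# compare only where supports/roller don't stick out: ignore pixels of the upper envelope
p0=np.array([.5375,-.071,.2])
env=lambda p:[W(p,box((-.035,-.09,.04),(.045,.09,.14)))]
gs=[ras(c,env(p0))<.5 for c in cs]
best_=min((minimize(cu,p0,method='Nelder-Mead',options=dict(initial_simplex=p0+s*np.array([[0,0,0],[.006,0,0],[0,.006,0],[0,0,.05]]))) for s in(1,-1)),key=lambda r:r.fun)
P=best_.x; print("unit",P,best_.fun)
def wing(q): # y, tilt, wing
    b=box((-.005,-.022,.038),(.005,.022,.062))
    b=b@R.from_euler('z',-q[2]).as_matrix().T@R.from_euler('y',q[1]).as_matrix().T+[0,q[0],.075]
    return W(P,b)
def cw(q): return sum(np.abs(ras(c,[wing(q)])-m).sum() for c,m in zip(cs,wm))
r=differential_evolution(cw,[(-.01,.012),(-.2,.65),(-.2,.05)],seed=1,maxiter=40,popsize=10)
print("wing",r.x,r.fun)
for t in("wing_grip","wing_top","collar","collar_top"):
    v=np.mean([manip.landmark_of(c,t)[0]["centre"] for c in cs],0)
    print(t,(v-[P[0],P[1],0])@R.from_euler('z',P[2]).as_matrix())
E
python3 fit.py
```

```text
[(0.88, np.int64(4110)), (0.79, np.int64(2540))]
[np.int64(70), np.int64(65)]
unit [ 0.53843452 -0.06945229  0.20597416] 263.25
wing [0.00134692 0.34397807 0.00301709] 120.625
wing_grip [0.12706829 0.18563816 0.06275   ]
wing_top [ 0.01892149 -0.00119276  0.13185   ]
collar [-0.00115322  0.00320591  0.07605   ]
collar_top [0.00717733 0.00151643 0.09765   ]
```

```bash
python3 - <<'E'
s=open('fit.py').read()
a,b=s.split("print([m.sum() for m in wm])")
s=a+'''
for i,c in enumerate(cs):
    h=cv2.cvtColor(c["img"],cv2.COLOR_RGB2HSV); m=(h[...,1]>130)&((h[...,0]<16)|(h[...,0]>174))&(h[...,2]>50)
    u=proj(c,[.5575,-.065,.127])[0]; x,y=u.astype(int); g=np.zeros_like(m); g[y-25:y+25,x-25:x+25]=1; m&=g
    r=manip.regions_of(c,"wing_grip"); print("reg",[(d["score"],d["mask"].sum()) for d in r],m.sum(),wm[i].sum(), np.argwhere(m).mean(0))
    wm[i]=m
'''+b
s+='''
for c,m,n in zip(cs,wm,"st"):
    im=c["img"][:,:,::-1].copy(); im=cv2.resize(im,None,fx=8,fy=8,interpolation=0)
    for pts,col in((wing(r.x),(0,255,0)),(W(P,base),(255,255,0))):
        cv2.polylines(im,[cv2.convexHull(((proj(c,pts)+.5)*8).astype(np.float32)).astype(np.int32)],True,col,1)
    ct,_=cv2.findContours(cv2.resize(m.astype(np.uint8),None,fx=8,fy=8,interpolation=0),0,1); cv2.drawContours(im,ct,-1,(255,0,255),1)
    x,y=(proj(c,[.545,-.07,.09])[0]*8).astype(int); cv2.imwrite(f"pics/fit_{n}.png",im[y-250:y+250,x-200:x+200])
cv2.imwrite("pics/fit.png",np.hstack([cv2.imread(f"pics/fit_{n}.png") for n in "st"]))
'''
open('fit.py','w').write(s)
E
python3 fit.py
```

```text
[(0.74, np.int64(4154)), (0.98, np.int64(2692))]
reg [] 97 71 [185.98969072 261.36082474]
reg [(0.65, np.int64(118)), (0.36, np.int64(250))] 99 62 [216.46464646 295.97979798]
unit [ 0.53790699 -0.06906981  0.20317797] 218.3125
wing [0.00111118 0.34159862 0.00204921] 78.0
wing_grip [0.02008058 0.00185607 0.1242    ]
wing_top [0.05343885 0.23389798 0.06715   ]
collar [-0.00250583  0.00298688  0.07905   ]
collar_top [0.00877088 0.0029609  0.09775   ]
```

View pics/fit.png

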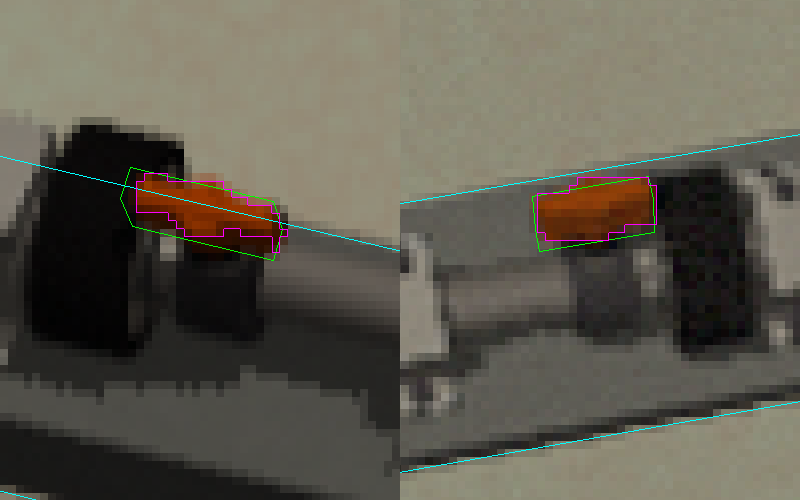

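Request:
{"method": "drive_tool", "body": {
  "commands": [
    {"turn": [0,0,-0.18],"delta_pos": [0,0,0],"fingers": 0},
    {"turn": [0,0,-0.18],"delta_pos": [0,0,0],"fingers": 0},
    {"turn": [0,0,-0.18],"delta_pos": [0,0,0],"fingers": 0},
    {"turn": [0,0,-0.18],"delta_pos": [0,0,0],"fingers": 0}
  ],
  "newtons": 20
}}

```text
time: 2.5
tcp_pos: [0.2381, -0.4958, 0.2313]
tcp_rot: [-3.142, -0.0, 1.174]
force: [-0.5, -0.4, -0.0]
gripper_width: 0.0854
grasp_force: 0.0
```

```bash
python3 -c "
from h import *
s=manip.get_state();print(s['q'],s['tcp_rot'],s['time'],manip.hold_point_z)"
```

```text
[-1.12300866e+00  8.69286304e-02  1.75868905e-01  1.65979204e+00
 -4.33662926e-06  8.44857188e-01] [-3.14154831e+00 -3.35588724e-05  1.17372680e+00] 2.5 -0.0187
```

Request:
{"method": "drive_tool", "body": {
  "commands": [
    {"turn": [0,0,-0.18],"delta_pos": [0,0,0],"fingers": 0},
    {"turn": [0,0,-0.18],"delta_pos": [0,0,0],"fingers": 0},
    {"turn": [0,0,-0.18],"delta_pos": [0,0,0],"fingers": 0},
    {"turn": [0,0,-0.18],"delta_pos": [0,0,0],"fingers": 0},
    {"turn": [0,0,-0.18],"delta_pos": [0,0,0],"fingers": 0},
    {"turn": [0,0,-0.18],"delta_pos": [0,0,0],"fingers": 0},
    {"turn": [0,0,-0.18],"delta_pos": [0,0,0],"fingers": 0},
    {"turn": [0,0,-0.18],"delta_pos": [0,0,0],"fingers": 0},
    {"turn": [0,0,-0.18],"delta_pos": [0,0,0],"fingers": 0},
    {"turn": [0,0,-0.18],"delta_pos": [0,0,0],"fingers": 0}
  ]
}}

```text
time: 3.75
tcp_pos: [0.2381, -0.4958, 0.2313]
tcp_rot: [3.142, -0.0, 2.974]
force: [1.1, 0.5, -0.0]
gripper_width: 0.0854
grasp_force: 0.0
```

Request:
{"method": "drive_tool", "body": {
  "commands": [
    {"turn": [0,0,-0.18],"delta_pos": [0,0,0],"fingers": 0},
    {"turn": [0,0,-0.18],"delta_pos": [0,0,0],"fingers": 0},
    {"turn": [0,0,-0.18],"delta_pos": [0,0,0],"fingers": 0},
    {"turn": [0,0,-0.18],"delta_pos": [0,0,0],"fingers": 0},
    {"turn": [0,0,-0.18],"delta_pos": [0,0,0],"fingers": 0},
    {"turn": [0,0,-0.18],"delta_pos": [0,0,0],"fingers": 0},
    {"turn": [0,0,-0.18],"delta_pos": [0,0,0],"fingers": 0},
    {"turn": [0,0,-0.18],"delta_pos": [0,0,0],"fingers": 0},
    {"turn": [0,0,-0.17],"delta_pos": [0,0,0],"fingers": 0},
    {"turn": [0,0,-0.17],"delta_pos": [0,0,0],"fingers": 0}
  ]
}}

```text
time: 5.0
tcp_pos: [0.2382, -0.4958, 0.2313]
tcp_rot: [-3.142, -0.0, -1.53]
force: [-0.4, 0.5, -0.4]
gripper_width: 0.0856
grasp_force: 0.0
```

```bash
cat > plan.py <<'E'
from h import *
import sys
# unit pose
U=np.array([.538,-.0693,0]); YAW=.2045
Ru=R.from_euler('z',YAW)
def pose(y,t,r,w=0.0):
    """TCP at radius r from axle, collar y, tilt t, tool turned w (wing) clockwise"""
    z=np.array([np.sin(t),0,np.cos(t)])
    p=U+Ru.apply(np.array([0,y,.075])+r*z)
    X=np.array([0,-1,0]);Z=-z;Y=np.cross(Z,X)
    return p, Ru*R.from_matrix(np.c_[X,Y,Z])*R.from_euler('z',w)
def delta(p,Rt):
    s=manip.get_state(); R0=R.from_euler('xyz',s['tcp_rot'])
    print("cm",np.round(R0.inv().apply(p-s['tcp_pos'])*100,2),"turn",np.round((R0.inv()*Rt).as_rotvec(),4),"q",np.round(s['q'],3),'t',s['time'])
def where():
    s=manip.get_state(); R0=R.from_euler('xyz',s['tcp_rot']); v=Ru.inv().apply(s['tcp_pos']-U)-[0,0,.075]
    M=(Ru.inv()*R0).as_matrix(); t=np.arctan2(-M[0,2],-M[2,2])
    print('y %.4f tiltpos %.4f r %.4f tilttool %.4f tooly %.4f'%(v[1],np.arctan2(v[0],v[2]),np.hypot(v[0],v[2]),t,M[1,2]),'F_unit',np.round(Ru.inv().apply(s['force']),2),'F_tool',np.round(R0.inv().apply(s['force']),2),'Tq_tool',np.round(R0.inv().apply(s['wrist_torque']),3),'q6 %.3f'%s['q'][5],'t',s['time'],'w',round(s['gripper_width'],4),s['grasp_force'].round(1))
E
python3 -c "
from plan import *
delta(*pose(.0015,.355,.12,0));where()"
```

```text
cm [-42.21 -35.8    4.37] turn [-0.3542  0.029  -0.1618] q [-1.123  0.087  0.176  1.66  -0.    -2.735] t 5.0Traceback (most recent call last):
  File "<string>", line 3, in <module>
    delta(*pose(.0015,.355,.12,0));where()
                                   ~~~~~^^
  File "plan.py", line 18, in where
    print('y %.4f tiltpos %.4f r %.4f tilttool %.4f tooly %.4f'%(v[1],np.arctan2(v[0],v[2]),np.hypot(v[0],v[2]),t,M[1,2]),'F_unit',np.round(Ru.inv().apply(s['force']),2),'F_tool',np.round(R0.inv().apply(s['force']),2),'Tq_tool',np.round(R0.inv().apply(s['wrist_torque']),3),'q6 %.3f'%s['q'][5],'t',s['time'],'w',round(s['gripper_width'],4),s['grasp_force'].round(1))
                                                                                                                                                                                                                                                                                                                                                    ^^^^^^^^^^^^^^^^^^^^^^
AttributeError: 'float' object has no attribute 'round'
```

Request:
{"method": "drive_tool", "body": {
  "commands": [
    {"turn": [0,0,0],"delta_pos": [-4.2,-3.5,0],"fingers": 0},
    {"turn": [0,0,0],"delta_pos": [-4.2,-3.5,0],"fingers": 0},
    {"turn": [0,0,0],"delta_pos": [-4.2,-3.5,0],"fingers": 0},
    {"turn": [0,0,0],"delta_pos": [-4.2,-3.5,0],"fingers": 0},
    {"turn": [0,0,0],"delta_pos": [-4.2,-3.5,0],"fingers": 0},
    {"turn": [0,0,0],"delta_pos": [-4.2,-3.5,0],"fingers": 0},
    {"turn": [0,0,0],"delta_pos": [-4.2,-3.5,0],"fingers": 0},
    {"turn": [0,0,0],"delta_pos": [-4.2,-3.5,0],"fingers": 0},
    {"turn": [0,0,0],"delta_pos": [-4.2,-3.5,0],"fingers": 0},
    {"turn": [0,0,0],"delta_pos": [-4.2,-3.5,0],"fingers": 0}
  ]
}}

```text
time: 6.25
tcp_pos: [0.574, -0.062, 0.2314]
tcp_rot: [-3.141, -0.0, -1.535]
force: [0.4, -0.5, 0.7]
gripper_width: 0.0853
grasp_force: 0.0
```

Request:
{"method": "drive_tool", "body": {
  "commands": [
    {"turn": [-0.12,0.01,-0.054],"delta_pos": [0,0,0],"fingers": 0.3},
    {"turn": [-0.12,0.01,-0.054],"delta_pos": [0,0,0],"fingers": 0.3},
    {"turn": [-0.12,0.01,-0.054],"delta_pos": [0,0,0],"fingers": 0.3},
    {"turn": [0,0,0],"delta_pos": [0,0,0],"fingers": 0.3}
  ]
}}

```text
time: 6.75
tcp_pos: [0.5743, -0.0631, 0.2268]
tcp_rot: [2.774, 0.001, -1.371]
force: [-0.9, 0.0, -0.5]
gripper_width: 0.0602
grasp_force: 0.0
```

```bash
sed -i "s/s\['grasp_force'\].round(1)/s['grasp_force']/" plan.py; python3 -c "
from plan import *
delta(*pose(.0015,.355,.075,0));where()
for n in('top','scene'):
    c=manip.capture(n); u,v=proj(c,[.56,-.065,.13])[0].astype(int); cv2.imwrite(f'pics/b_{n}.png',cv2.resize(c['img'][v-50:v+50,u-65:u+65,::-1],None,fx=6,fy=6,interpolation=2))
"
```

```text
cm [-0.27 -1.92  7.99] turn [ 0.0123  0.0029 -0.0036] q [-0.064  0.545  0.687  2.068 -0.093 -1.818] t 6.75
y -0.0014 tiltpos 0.2380 r 0.1562 tilttool 0.3673 tooly 0.0029 F_unit [-0.89  0.21 -0.51] F_tool [-0.2   0.65  0.79] Tq_tool [ 0.361 -0.002  0.027] q6 -1.818 t 6.75 w 0.0602 0.0
```

View pics/b_scene.png

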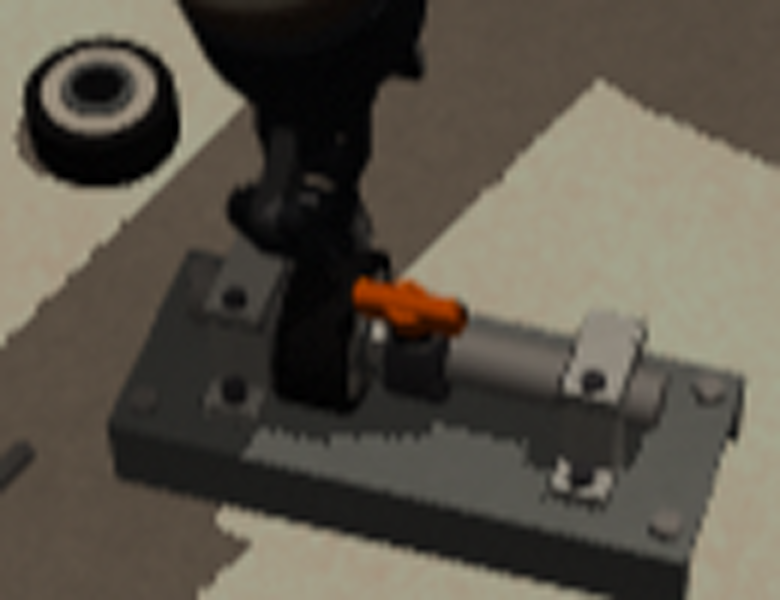

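Request:
{"method": "drive_tool", "body": {
  "commands": [
    {"turn": [0.012,0.003,-0.004],"delta_pos": [-0.1,-0.8,2.7],"fingers": 0.45},
    {"turn": [0,0,0],"delta_pos": [-0.1,-0.7,2.7],"fingers": 0.45},
    {"turn": [0,0,0],"delta_pos": [-0.07,-0.42,2.6],"fingers": 0.45},
    {"turn": [0,0,0],"delta_pos": [0,0,0],"fingers": 0.45},
    {"turn": [0,0,0],"delta_pos": [0,0,0],"fingers": 0.45}
  ]
}}

```text
time: 7.48
tcp_pos: [0.5632, -0.0633, 0.1522]
tcp_rot: [2.797, -0.003, -1.367]
force: [-0.1, 0.4, -0.0]
gripper_width: 0.0465
grasp_force: 0.0
```

```bash
python3 -c "
from plan import *
delta(*pose(.0015,.355,.045,0));where()
ims=[]
for n in('top','scene'):
    c=manip.capture(n); u,v=proj(c,[.56,-.065,.12])[0].astype(int); ims.append(cv2.resize(c['img'][v-40:v+40,u-40:u+40,::-1],None,fx=5,fy=5,interpolation=2))
cv2.imwrite('pics/c.png',np.hstack(ims))
"
```

```text
cm [-0.08 -0.22  3.64] turn [-0.0102 -0.0023 -0.0021] q [-0.065  0.459  0.429  1.873 -0.092 -1.823] t 7.475
y 0.0008 tiltpos 0.3233 r 0.0814 tilttool 0.3448 tooly -0.0023 F_unit [-0.04  0.42 -0.02] F_tool [-0.42  0.03  0.03] Tq_tool [0.361 0.002 0.007] q6 -1.823 t 7.475 w 0.0465 0.0
```

View pics/c.png

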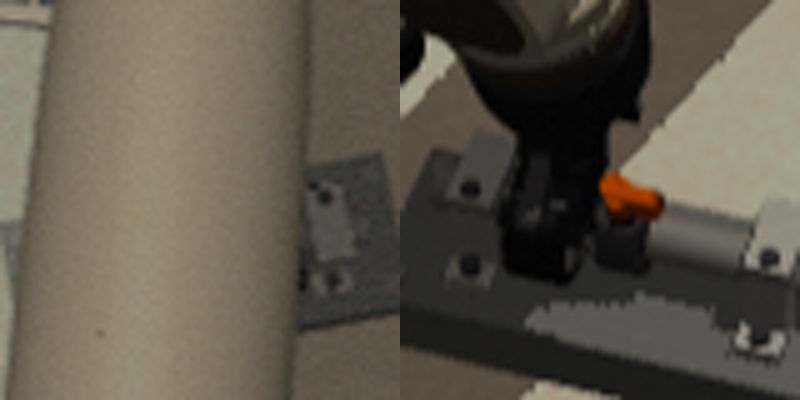

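```bash
python3 -c "
from plan import *
s=manip.get_state(); R0=R.from_euler('xyz',s['tcp_rot']); T=s['tcp_pos']
c=manip.capture('scene'); u,v=proj(c,[.56,-.065,.14])[0].astype(int); k=10
im=cv2.resize(c['img'][v-30:v+30,u-35:u+35,::-1],None,fx=k,fy=k,interpolation=2); im=cv2.convertScaleAbs(im,alpha=1.6,beta=25)
def d(p,col):
    q=((proj(c,p)[0]-[u-35,v-30]+.5)*k).astype(int); cv2.circle(im,tuple(map(int,q)),5,col,2); print(q)
d(T,(0,255,0))
for sy in(-1,1):
  for sx in(-1,1): d(T+R0.apply([sx*.011,sy*.023,-.008]),(255,255,0))
for yy in(-.022,0,.022):
    for r in (.038,.062): d(U+Ru.apply(np.array([r*np.sin(.355),.0015+yy,.075+r*np.cos(.355)])),(255,0,255))
cv2.imwrite('pics/d.png',im)
"
```

```text
[353 291]
[365 382]
[274 360]
[422 198]
[331 177]
[291 340]
[276 306]
[379 361]
[365 327]
[467 382]
[455 348]
```

View pics/d.png

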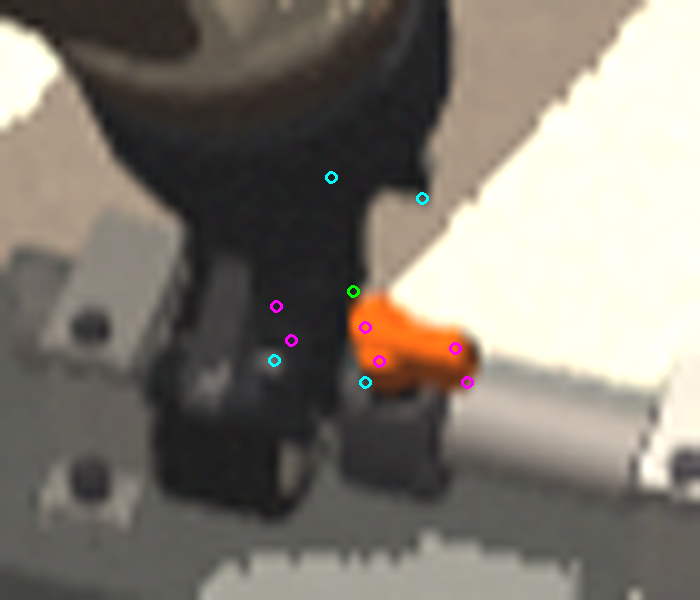

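Request:
{"method": "drive_tool", "body": {
  "commands": [
    {"turn": [-0.01,-0.002,-0.002],"delta_pos": [-0.12,-0.22,0.5],"fingers": 0.45},
    {"turn": [0,0,0],"delta_pos": [0,0,0.8],"fingers": 0.45},
    {"turn": [0,0,0],"delta_pos": [0,0,0.8],"fingers": 0.45},
    {"turn": [0,0,0],"delta_pos": [0,0,0.8],"fingers": 0.45},
    {"turn": [0,0,0],"delta_pos": [0,0,0.6],"fingers": 0.45},
    {"turn": [0,0,0],"delta_pos": [0,0,0],"fingers": 0.45},
    {"turn": [0,0,0],"delta_pos": [0,0,0],"fingers": 0.45}
  ]
}}

```text
time: 8.5
tcp_pos: [0.553, -0.064, 0.1163]
tcp_rot: [2.783, 0.001, -1.366]
force: [-0.6, 0.0, 0.3]
gripper_width: 0.0468
grasp_force: 0.0
```

```bash
python3 -c "
from plan import *
delta(*pose(.002,.355,.046,0));where()"
```

```text
cm [ 0.02  0.04 -0.18] turn [0.0035 0.0003 0.0009] q [-0.067  0.447  0.34   1.81  -0.094 -1.827] t 8.5
y 0.0022 tiltpos 0.3643 r 0.0442 tilttool 0.3585 tooly 0.0003 F_unit [-0.54  0.11  0.28] F_tool [-0.11  0.61 -0.07] Tq_tool [ 0.274 -0.02  -0.005] q6 -1.827 t 8.5 w 0.0468 0.0
```

Request:
{"method": "drive_tool", "body": {
  "commands": [
    {"turn": [0,0,0],"delta_pos": [0,0,-0.15],"fingers": 0.6},
    {"turn": [0,0,0],"delta_pos": [0,0,0],"fingers": 0.8},
    {"turn": [0,0,0],"delta_pos": [0,0,0],"fingers": 1},
    {"turn": [0,0,0],"delta_pos": [0,0,0],"fingers": 1},
    {"turn": [0,0,0],"delta_pos": [0,0,0],"fingers": 1},
    {"turn": [0,0,0],"delta_pos": [0,0,0],"fingers": 1}
  ],
  "newtons": 25
}}

```text
time: 9.25
tcp_pos: [0.5534, -0.0638, 0.1177]
tcp_rot: [2.783, 0.001, -1.365]
force: [0.5, -0.9, 4.6]
gripper_width: 0.0092
grasp_force: 29.2
```

```bash
python3 -c "
from plan import *
where()"
```

```text
y 0.0022 tiltpos 0.3631 r 0.0456 tilttool 0.3586 tooly 0.0003 F_unit [ 0.33 -1.03  4.58] F_tool [ 1.02  1.3  -4.41] Tq_tool [-0.134 -0.011 -0.139] q6 -1.827 t 9.25 w 0.0092 29.215297400951385
```

Request:
{"method": "drive_tool", "body": {
  "commands": [
    {"turn": [0,0,0],"delta_pos": [0,0,0],"fingers": 1},
    {"turn": [0,0,0],"delta_pos": [0.1,0,0],"fingers": 1},
    {"turn": [0,0,0],"delta_pos": [0.1,0,0],"fingers": 1},
    {"turn": [0,0,0],"delta_pos": [0.1,0,0],"fingers": 1},
    {"turn": [0,0,0],"delta_pos": [0.1,0,0],"fingers": 1}
  ],
  "newtons": 50
}}

```text
time: 9.88
tcp_pos: [0.5542, -0.0673, 0.1178]
tcp_rot: [2.783, 0.001, -1.365]
force: [-0.8, 3.0, 5.7]
gripper_width: 0.0087
grasp_force: 54.1
```

```bash
python3 -c "
from plan import *
where()"
```

```text
y -0.0014 tiltpos 0.3637 r 0.0458 tilttool 0.3584 tooly 0.0011 F_unit [-0.12  3.12  5.7 ] F_tool [-3.12  2.11 -5.29] Tq_tool [-0.139 -0.639 -0.153] q6 -1.832 t 9.875 w 0.0087 54.144728779792786
```

Request:
{"method": "drive_tool", "body": {
  "commands": [
    {"turn": [0,0,0],"delta_pos": [0.1,0,0],"fingers": 1},
    {"turn": [0,0,0],"delta_pos": [0.1,0,0],"fingers": 1}
  ]
}}

```text
time: 10.12
tcp_pos: [0.5546, -0.0693, 0.1178]
tcp_rot: [2.783, 0.001, -1.366]
force: [0.2, 2.8, 6.0]
gripper_width: 0.0087
grasp_force: 54.1
```

```bash
python3 -c "
from plan import *
where()"
```

```text
y -0.0034 tiltpos 0.3643 r 0.0458 tilttool 0.3584 tooly 0.0011 F_unit [0.77 2.68 6.05] F_tool [-2.69  1.4  -5.93] Tq_tool [-0.158 -0.578 -0.107] q6 -1.835 t 10.125 w 0.0087 54.149267077445984
```

Request:
{"method": "drive_tool", "body": {
  "commands": [
    {"turn": [0,0,0],"delta_pos": [0.1,0,0],"fingers": 1}
  ]
}}

```text
time: 10.25
tcp_pos: [0.5548, -0.0702, 0.1178]
tcp_rot: [2.783, 0.001, -1.365]
force: [-0.2, 3.0, 6.6]
gripper_width: 0.0085
grasp_force: 54.2
```

Request:
{"method": "drive_tool", "body": {
  "commands": [
    {"turn": [0,0,0],"delta_pos": [0.1,0,0],"fingers": 1}
  ]
}}

```text
time: 10.38
tcp_pos: [0.555, -0.0712, 0.1177]
tcp_rot: [2.783, 0.001, -1.365]
force: [-0.0, 2.6, 6.8]
gripper_width: 0.0082
grasp_force: 54.2
```

Request:
{"method": "drive_tool", "body": {
  "commands": [
    {"turn": [0,0,0],"delta_pos": [0.1,0,0],"fingers": 1}
  ]
}}

```text
time: 10.5
tcp_pos: [0.5553, -0.0722, 0.1178]
tcp_rot: [2.783, 0.001, -1.366]
force: [-0.4, 3.1, 5.0]
gripper_width: 0.0086
grasp_force: 54.2
```

Request:
{"method": "drive_tool", "body": {
  "commands": [
    {"turn": [0,0,0],"delta_pos": [0.05,0,0],"fingers": 1}
  ]
}}

```text
time: 10.62
tcp_pos: [0.5554, -0.0727, 0.1177]
tcp_rot: [2.783, 0.001, -1.366]
force: [-0.1, 2.8, 6.1]
gripper_width: 0.0084
grasp_force: 54.2
```

Request:
{"method": "drive_tool", "body": {
  "commands": [
    {"turn": [0,0,0],"delta_pos": [0.05,0,0],"fingers": 1}
  ]
}}

```text
time: 10.75
tcp_pos: [0.5555, -0.0732, 0.1178]
tcp_rot: [2.783, 0.001, -1.366]
force: [0.0, 2.3, 6.0]
gripper_width: 0.0084
grasp_force: 54.2
```

Request:
{"method": "drive_tool", "body": {
  "commands": [
    {"turn": [0,0,0],"delta_pos": [0.05,0,0],"fingers": 1}
  ]
}}

```text
time: 10.88
tcp_pos: [0.5556, -0.0737, 0.1178]
tcp_rot: [2.783, 0.001, -1.366]
force: [0.1, 3.2, 6.2]
gripper_width: 0.0087
grasp_force: 54.2
```

Request:
{"method": "drive_tool", "body": {
  "commands": [
    {"turn": [0,0,0],"delta_pos": [0.05,0,0],"fingers": 1}
  ]
}}

```text
time: 11.0
tcp_pos: [0.5556, -0.0738, 0.1178]
tcp_rot: [2.783, 0.002, -1.366]
force: [-0.6, 5.3, 5.5]
gripper_width: 0.0085
grasp_force: 54.2
```

Request:
{"method": "drive_tool", "body": {
  "commands": [
    {"turn": [0,0,0],"delta_pos": [0.05,0,0],"fingers": 1}
  ]
}}

```text
time: 11.12
tcp_pos: [0.5556, -0.074, 0.1178]
tcp_rot: [2.783, 0.003, -1.366]
force: [-1.3, 6.9, 6.0]
gripper_width: 0.0087
grasp_force: 54.3
```

Request:
{"method": "drive_tool", "body": {
  "commands": [
    {"turn": [0,0,0],"delta_pos": [0.05,0,0],"fingers": 1}
  ]
}}

```text
time: 11.25
tcp_pos: [0.5557, -0.0741, 0.1177]
tcp_rot: [2.783, 0.004, -1.366]
force: [-0.6, 8.7, 6.7]
gripper_width: 0.0086
grasp_force: 54.3
```

Request:
{"method": "drive_tool", "body": {
  "commands": [
    {"turn": [0,0,0],"delta_pos": [0.05,0,0],"fingers": 1}
  ]
}}

```text
time: 11.38
tcp_pos: [0.5557, -0.0743, 0.1177]
tcp_rot: [2.783, 0.004, -1.366]
force: [-2.5, 10.8, 7.1]
gripper_width: 0.0091
grasp_force: 54.3
```

Request:
{"method": "drive_tool", "body": {
  "commands": [
    {"turn": [0,0,0],"delta_pos": [-0.1,0,0],"fingers": 1},
    {"turn": [-0.02,0,0],"delta_pos": [0,-0.09,0],"fingers": 1}
  ]
}}

```text
time: 11.62
tcp_pos: [0.5563, -0.0738, 0.1175]
tcp_rot: [2.763, 0.003, -1.366]
force: [-1.8, 7.0, 5.9]
gripper_width: 0.0083
grasp_force: 54.0
```

```bash
python3 -c "
from plan import *
where()"
```

```text
y -0.0081 tiltpos 0.3801 r 0.0458 tilttool 0.3786 tooly 0.0023 F_unit [-0.3   7.18  5.85] F_tool [-7.2   2.43 -5.31] Tq_tool [-0.045 -1.418 -0.108] q6 -1.838 t 11.625 w 0.0083 53.99500072002411
```

Request:
{"method": "drive_tool", "body": {
  "commands": [
    {"turn": [-0.02,0,0],"delta_pos": [0,-0.09,0],"fingers": 1}
  ]
}}

```text
time: 11.75
tcp_pos: [0.5572, -0.0736, 0.1171]
tcp_rot: [2.742, 0.003, -1.366]
force: [-1.1, 6.7, 6.6]
gripper_width: 0.0081
grasp_force: 54.1
```

```bash
python3 -c "
from plan import *
where()"
```

```text
y -0.0081 tiltpos 0.4020 r 0.0458 tilttool 0.3991 tooly 0.0023 F_unit [0.32 6.74 6.6 ] F_tool [-6.76  2.26 -6.19] Tq_tool [-0.103 -1.438 -0.053] q6 -1.833 t 11.75 w 0.0081 54.12246286869049
```

Request:
{"method": "drive_tool", "body": {
  "commands": [
    {"turn": [-0.02,0,0],"delta_pos": [0,-0.09,0],"fingers": 1}
  ]
}}

```text
time: 11.88
tcp_pos: [0.558, -0.0734, 0.1167]
tcp_rot: [2.722, 0.003, -1.366]
force: [-1.1, 5.9, 5.9]
gripper_width: 0.0089
grasp_force: 54.1
```

```bash
python3 -c "
from plan import *
where()"
```

```text
y -0.0081 tiltpos 0.4222 r 0.0457 tilttool 0.4193 tooly 0.0024 F_unit [0.13 6.01 5.89] F_tool [-6.03  2.27 -5.42] Tq_tool [-0.113 -1.493 -0.129] q6 -1.829 t 11.875 w 0.0089 54.132317304611206
```

Request:
{"method": "drive_tool", "body": {
  "commands": [
    {"turn": [-0.015,0,0],"delta_pos": [0,-0.07,0],"fingers": 1}
  ]
}}

```text
time: 12.0
tcp_pos: [0.5587, -0.0732, 0.1164]
tcp_rot: [2.707, 0.003, -1.366]
force: [-0.5, 5.8, 6.4]
gripper_width: 0.0084
grasp_force: 54.2
```

```bash
python3 -c "
from plan import *
where()"
```

```text
y -0.0081 tiltpos 0.4385 r 0.0458 tilttool 0.4343 tooly 0.0023 F_unit [0.71 5.74 6.43] F_tool [-5.76  2.05 -6.12] Tq_tool [-0.159 -1.426 -0.138] q6 -1.826 t 12.0 w 0.0084 54.19216454029083
```

Request:
{"method": "drive_tool", "body": {
  "commands": [
    {"turn": [-0.015,0,0],"delta_pos": [0,-0.07,0],"fingers": 1}
  ]
}}

```text
time: 12.12
tcp_pos: [0.5593, -0.0731, 0.1161]
tcp_rot: [2.692, 0.003, -1.366]
force: [-1.5, 6.8, 7.4]
gripper_width: 0.0084
grasp_force: 54.2
```

```bash
python3 -c "
from plan import *
where()"
```

```text
y -0.0081 tiltpos 0.4537 r 0.0458 tilttool 0.4492 tooly 0.0023 F_unit [-0.07  6.97  7.44] F_tool [-6.99  3.28 -6.65] Tq_tool [-0.252 -1.479 -0.084] q6 -1.822 t 12.125 w 0.0084 54.2011034488678
```

Request:
{"method": "drive_tool", "body": {
  "commands": [
    {"turn": [-0.01,0,0],"delta_pos": [0,-0.045,0],"fingers": 1}
  ]
}}

```text
time: 12.25
tcp_pos: [0.5597, -0.0731, 0.1159]
tcp_rot: [2.682, 0.003, -1.366]
force: [-0.3, 6.7, 6.0]
gripper_width: 0.0087
grasp_force: 54.2
```

```bash
python3 -c "
from plan import *
where()"
```

```text
y -0.0081 tiltpos 0.4634 r 0.0458 tilttool 0.4592 tooly 0.0023 F_unit [1.05 6.64 6.02] F_tool [-6.65  1.72 -5.85] Tq_tool [-0.168 -1.398 -0.035] q6 -1.820 t 12.25 w 0.0087 54.190723299980164
```

Request:
{"method": "drive_tool", "body": {
  "commands": [
    {"turn": [-0.015,0,0],"delta_pos": [0,-0.07,0],"fingers": 1}
  ]
}}

```text
time: 12.38
tcp_pos: [0.5602, -0.073, 0.1157]
tcp_rot: [2.667, 0.003, -1.366]
force: [0.3, 5.4, 5.9]
gripper_width: 0.0085
grasp_force: 54.1
```

```bash
python3 -c "
from plan import *
where()"
```

```text
y -0.0081 tiltpos 0.4763 r 0.0458 tilttool 0.4742 tooly 0.0023 F_unit [1.34 5.21 5.94] F_tool [-5.22  1.51 -5.89] Tq_tool [-0.266 -1.507 -0.113] q6 -1.817 t 12.375 w 0.0085 54.09942448139191
```

Request:
{"method": "drive_tool", "body": {
  "commands": [
    {"turn": [-0.015,0,0],"delta_pos": [0,-0.07,0],"fingers": 1}
  ]
}}

```text
time: 12.5
tcp_pos: [0.5608, -0.0728, 0.1154]
tcp_rot: [2.652, 0.003, -1.366]
force: [-2.4, 6.0, 5.9]
gripper_width: 0.0086
grasp_force: 54.1
```

```bash
python3 -c "
from plan import *
where()"
```

```text
y -0.0081 tiltpos 0.4907 r 0.0458 tilttool 0.4894 tooly 0.0022 F_unit [-1.18  6.34  5.87] F_tool [-6.36  3.79 -4.61] Tq_tool [-0.312 -1.42  -0.06 ] q6 -1.813 t 12.5 w 0.0086 54.11585748195648
```

Request:
{"method": "drive_tool", "body": {
  "commands": [
    {"turn": [-0.01,0,0],"delta_pos": [0,-0.045,0],"fingers": 1}
  ]
}}

```text
time: 12.62
tcp_pos: [0.5611, -0.0728, 0.1152]
tcp_rot: [2.642, 0.003, -1.366]
force: [-2.5, 5.2, 6.6]
gripper_width: 0.0084
grasp_force: 54.1
```

```bash
python3 -c "
from plan import *
where()"
```

```text
y -0.0081 tiltpos 0.5000 r 0.0458 tilttool 0.4996 tooly 0.0023 F_unit [-1.44  5.56  6.63] F_tool [-5.58  4.43 -5.11] Tq_tool [-0.344 -1.456 -0.1  ] q6 -1.811 t 12.625 w 0.0084 54.146883487701416
```

Request:
{"method": "drive_tool", "body": {
  "commands": [
    {"turn": [-0.01,0,0],"delta_pos": [0,-0.046,0],"fingers": 1}
  ]
}}

```text
time: 12.75
tcp_pos: [0.5615, -0.0727, 0.115]
tcp_rot: [2.632, 0.003, -1.366]
force: [-2.1, 6.8, 6.2]
gripper_width: 0.0087
grasp_force: 54.1
```

```bash
python3 -c "
from plan import *
where()"
```

```text
y -0.0081 tiltpos 0.5089 r 0.0458 tilttool 0.5095 tooly 0.0022 F_unit [-0.69  7.11  6.16] F_tool [-7.12  3.6  -5.03] Tq_tool [-0.349 -1.502 -0.143] q6 -1.809 t 12.75 w 0.0087 54.10106599330902
```

Request:
{"method": "drive_tool", "body": {
  "commands": [
    {"turn": [-0.01,0,0],"delta_pos": [0,-0.046,0],"fingers": 1}
  ]
}}

```text
time: 12.88
tcp_pos: [0.5618, -0.0726, 0.1148]
tcp_rot: [2.622, 0.003, -1.366]
force: [-1.9, 5.9, 6.2]
gripper_width: 0.0087
grasp_force: 54.1
```

```bash
python3 -c "
from plan import *
where()"
```

```text
y -0.0081 tiltpos 0.5176 r 0.0458 tilttool 0.5196 tooly 0.0023 F_unit [-0.65  6.12  6.23] F_tool [-6.14  3.65 -5.07] Tq_tool [-0.404 -1.464 -0.061] q6 -1.806 t 12.875 w 0.0087 54.08386766910553
```

Request:
{"method": "drive_tool", "body": {
  "commands": [
    {"turn": [0,0,0],"delta_pos": [0,0,0],"fingers": 1}
  ]
}}

```text
time: 13.0
tcp_pos: [0.5618, -0.0726, 0.1147]
tcp_rot: [2.622, 0.003, -1.366]
force: [-1.6, 6.8, 7.5]
gripper_width: 0.0087
grasp_force: 54.2
```

```bash
python3 -c "
from plan import *
where()"
```

```text
y -0.0081 tiltpos 0.5179 r 0.0457 tilttool 0.5197 tooly 0.0022 F_unit [-0.2   6.99  7.54] F_tool [-7.01  3.91 -6.43] Tq_tool [-0.495 -1.506 -0.131] q6 -1.807 t 13.0 w 0.0087 54.17834758758545
```

Request:
{"method": "drive_tool", "body": {
  "commands": [
    {"turn": [-0.01,0,0],"delta_pos": [0,-0.046,0],"fingers": 1},
    {"turn": [0,0,0],"delta_pos": [0,0,0],"fingers": 1}
  ]
}}

```text
time: 13.25
tcp_pos: [0.5622, -0.0726, 0.1146]
tcp_rot: [2.612, 0.003, -1.366]
force: [-3.8, 6.4, 7.2]
gripper_width: 0.0084
grasp_force: 54.1
```

```bash
python3 -c "
from plan import *
where()"
```

```text
y -0.0081 tiltpos 0.5264 r 0.0458 tilttool 0.5297 tooly 0.0022 F_unit [-2.45  7.07  7.23] F_tool [-7.09  5.76 -4.98] Tq_tool [-0.525 -1.429 -0.074] q6 -1.804 t 13.25 w 0.0084 54.123374819755554
```

Request:
{"method": "drive_tool", "body": {
  "commands": [
    {"turn": [0,0,0],"delta_pos": [0,0,0],"fingers": 1}
  ]
}}

```text
time: 13.38
tcp_pos: [0.5622, -0.0725, 0.1146]
tcp_rot: [2.612, 0.003, -1.366]
force: [-2.9, 5.9, 7.0]
gripper_width: 0.0085
grasp_force: 54.1
```

```bash
python3 -c "
from plan import *
where()"
```

```text
y -0.0081 tiltpos 0.5263 r 0.0458 tilttool 0.5294 tooly 0.0023 F_unit [-1.66  6.42  6.97] F_tool [-6.44  4.94 -5.16] Tq_tool [-0.443 -1.425 -0.101] q6 -1.804 t 13.375 w 0.0085 54.10554885864258
```

Request:
{"method": "drive_tool", "body": {
  "commands": [
    {"turn": [0.01,0,0],"delta_pos": [0,0.046,0],"fingers": 1},
    {"turn": [0.02,0,0],"delta_pos": [0,0.092,0],"fingers": 1},
    {"turn": [0.02,0,0],"delta_pos": [0,0.092,0],"fingers": 1}
  ]
}}

```text
time: 13.75
tcp_pos: [0.5604, -0.0729, 0.1156]
tcp_rot: [2.663, 0.003, -1.366]
force: [-0.6, 5.8, 6.6]
gripper_width: 0.0087
grasp_force: 54.1
```

```bash
python3 -c "
from plan import *
where()"
```

```text
y -0.0081 tiltpos 0.4818 r 0.0458 tilttool 0.4783 tooly 0.0023 F_unit [0.57 5.77 6.56] F_tool [-5.79  2.5  -6.08] Tq_tool [-0.207 -1.491 -0.117] q6 -1.816 t 13.75 w 0.0087 54.12294030189514
```

Request:
{"method": "drive_tool", "body": {
  "commands": [
    {"turn": [0.02,0,0],"delta_pos": [0,0.092,0],"fingers": 1},
    {"turn": [0.02,0,0],"delta_pos": [0,0.092,0],"fingers": 1}
  ]
}}

```text
time: 14.0
tcp_pos: [0.5589, -0.0732, 0.1163]
tcp_rot: [2.704, 0.003, -1.366]
force: [-0.7, 6.5, 5.4]
gripper_width: 0.0083
grasp_force: 54.1
```

```bash
python3 -c "
from plan import *
where()"
```

```text
y -0.0081 tiltpos 0.4444 r 0.0458 tilttool 0.4379 tooly 0.0023 F_unit [0.67 6.49 5.39] F_tool [-6.5   1.66 -5.15] Tq_tool [-0.074 -1.449 -0.131] q6 -1.825 t 14.0 w 0.0083 54.126192927360535
```

Request:
{"method": "drive_tool", "body": {
  "commands": [
    {"turn": [0.02,0,0],"delta_pos": [0,0.092,0],"fingers": 1},
    {"turn": [0.02,0,0],"delta_pos": [0,0.092,0],"fingers": 1}
  ]
}}

```text
time: 14.25
tcp_pos: [0.5573, -0.0736, 0.1171]
tcp_rot: [2.744, 0.003, -1.366]
force: [-0.9, 6.2, 5.3]
gripper_width: 0.0085
grasp_force: 54.1
```

```bash
python3 -c "
from plan import *
where()"
```

```text
y -0.0081 tiltpos 0.4039 r 0.0458 tilttool 0.3979 tooly 0.0024 F_unit [0.35 6.3  5.32] F_tool [-6.31  1.73 -5.02] Tq_tool [-0.057 -1.399 -0.088] q6 -1.834 t 14.25 w 0.0085 54.11322355270386
```

Request:
{"method": "drive_tool", "body": {
  "commands": [
    {"turn": [0.02,0,0],"delta_pos": [0,0.092,0],"fingers": 1},
    {"turn": [0.02,0,0],"delta_pos": [0,0.092,0],"fingers": 1}
  ]
}}

```text
time: 14.5
tcp_pos: [0.5556, -0.0739, 0.1178]
tcp_rot: [2.784, 0.003, -1.366]
force: [-0.2, 5.5, 5.6]
gripper_width: 0.0085
grasp_force: 54.1
```

```bash
python3 -c "
from plan import *
where()"
```

```text
y -0.0081 tiltpos 0.3638 r 0.0458 tilttool 0.3579 tooly 0.0025 F_unit [0.95 5.39 5.58] F_tool [-5.4   1.06 -5.55] Tq_tool [-0.09  -1.376 -0.136] q6 -1.843 t 14.5 w 0.0085 54.09964084625244
```

Request:
{"method": "drive_tool", "body": {
  "commands": [
    {"turn": [0.02,0,0],"delta_pos": [0,0.092,0],"fingers": 1},
    {"turn": [0.02,0,0],"delta_pos": [0,0.092,0],"fingers": 1}
  ]
}}

```text
time: 14.75
tcp_pos: [0.5539, -0.0743, 0.1184]
tcp_rot: [2.824, 0.003, -1.365]
force: [-1.9, 6.4, 5.2]
gripper_width: 0.0086
grasp_force: 54.1
```

```bash
python3 -c "
from plan import *
where()"
```

```text
y -0.0081 tiltpos 0.3239 r 0.0458 tilttool 0.3178 tooly 0.0025 F_unit [-0.6   6.66  5.19] F_tool [-6.68  2.18 -4.72] Tq_tool [-0.095 -1.447 -0.095] q6 -1.852 t 14.75 w 0.0086 54.08794641494751
```

Request:
{"method": "drive_tool", "body": {
  "commands": [
    {"turn": [0.02,0,0],"delta_pos": [0,0.092,0],"fingers": 1},
    {"turn": [0.02,0,0],"delta_pos": [0,0.092,0],"fingers": 1}
  ]
}}

```text
time: 15.0
tcp_pos: [0.5522, -0.0746, 0.119]
tcp_rot: [2.864, 0.003, -1.365]
force: [-0.8, 6.7, 5.2]
gripper_width: 0.0088
grasp_force: 54.1
```

```bash
python3 -c "
from plan import *
where()"
```

```text
y -0.0081 tiltpos 0.2834 r 0.0458 tilttool 0.2778 tooly 0.0026 F_unit [0.61 6.69 5.17] F_tool [-6.7   0.82 -5.12] Tq_tool [-0.145 -1.427 -0.142] q6 -1.861 t 15.0 w 0.0088 54.07755732536316
```

Request:
{"method": "drive_tool", "body": {
  "commands": [
    {"turn": [0.02,0,0],"delta_pos": [0,0.092,0],"fingers": 1},
    {"turn": [0.02,0,0],"delta_pos": [0,0.092,0],"fingers": 1}
  ]
}}

```text
time: 15.25
tcp_pos: [0.5504, -0.075, 0.1194]
tcp_rot: [2.904, 0.003, -1.365]
force: [-1.6, 5.9, 4.9]
gripper_width: 0.0083
grasp_force: 54.1
```

```bash
python3 -c "
from plan import *
where()"
```

```text
y -0.0081 tiltpos 0.2432 r 0.0458 tilttool 0.2379 tooly 0.0026 F_unit [-0.4   6.11  4.93] F_tool [-6.13  1.53 -4.68] Tq_tool [-0.177 -1.393 -0.056] q6 -1.869 t 15.25 w 0.0083 54.07302260398865
```

Request:
{"method": "drive_tool", "body": {
  "commands": [
    {"turn": [0.02,0,0],"delta_pos": [0,0.092,0],"fingers": 1}
  ]
}}

```text
time: 15.38
tcp_pos: [0.5496, -0.0752, 0.1197]
tcp_rot: [2.924, 0.003, -1.365]
force: [-0.6, 5.2, 4.9]
gripper_width: 0.0085
grasp_force: 54.1
```

```bash
python3 -c "
from plan import *
where()"
```

```text
y -0.0081 tiltpos 0.2234 r 0.0458 tilttool 0.2178 tooly 0.0027 F_unit [0.5  5.16 4.92] F_tool [-5.17  0.57 -4.89] Tq_tool [-0.058 -1.381 -0.107] q6 -1.874 t 15.375 w 0.0085 54.071272015571594
```

Request:
{"method": "drive_tool", "body": {
  "commands": [
    {"turn": [0.02,0,0],"delta_pos": [0,0.092,0],"fingers": 1},
    {"turn": [0.02,0,0],"delta_pos": [0,0.092,0],"fingers": 1},
    {"turn": [0.02,0,0],"delta_pos": [0,0.092,0],"fingers": 1}
  ]
}}

```text
time: 15.75
tcp_pos: [0.5469, -0.0758, 0.1202]
tcp_rot: [2.984, 0.003, -1.365]
force: [-0.8, 5.9, 4.4]
gripper_width: 0.0085
grasp_force: 54.1
```

```bash
python3 -c "
from plan import *
where()"
```

```text
y -0.0082 tiltpos 0.1628 r 0.0458 tilttool 0.1578 tooly 0.0027 F_unit [0.38 5.97 4.38] F_tool [-5.98  0.3  -4.37] Tq_tool [-0.145 -1.433 -0.12 ] q6 -1.887 t 15.75 w 0.0085 54.06508684158325
```

Request:
{"method": "drive_tool", "body": {
  "commands": [
    {"turn": [0.02,0,0],"delta_pos": [0,0.092,0],"fingers": 1},
    {"turn": [0.02,0,0],"delta_pos": [0,0.092,0],"fingers": 1}
  ]
}}

```text
time: 16.0
tcp_pos: [0.5451, -0.0761, 0.1205]
tcp_rot: [3.024, 0.003, -1.365]
force: [-1.6, 5.9, 4.4]
gripper_width: 0.0085
grasp_force: 54.0
```

```bash
python3 -c "
from plan import *
where()"
```

```text
y -0.0081 tiltpos 0.1227 r 0.0458 tilttool 0.1177 tooly 0.0028 F_unit [-0.36  6.07  4.43] F_tool [-6.09  0.87 -4.34] Tq_tool [-0.191 -1.383 -0.06 ] q6 -1.896 t 16.0 w 0.0085 54.03981864452362
```

Request:
{"method": "drive_tool", "body": {
  "commands": [
    {"turn": [0.02,0,0],"delta_pos": [0,0.092,0],"fingers": 1},
    {"turn": [0.02,0,0],"delta_pos": [0,0.092,0],"fingers": 1}
  ]
}}

```text
time: 16.25
tcp_pos: [0.5433, -0.0765, 0.1206]
tcp_rot: [3.064, 0.003, -1.365]
force: [-1.8, 6.5, 4.8]
gripper_width: 0.0087
grasp_force: 54.0
```

```bash
python3 -c "
from plan import *
where()"
```

```text
y -0.0082 tiltpos 0.0821 r 0.0458 tilttool 0.0778 tooly 0.0029 F_unit [-0.4   6.75  4.81] F_tool [-6.76  0.76 -4.75] Tq_tool [-0.171 -1.392 -0.167] q6 -1.904 t 16.25 w 0.0087 54.024070501327515
```

Request:
{"method": "drive_tool", "body": {
  "commands": [
    {"turn": [0.02,0,0],"delta_pos": [0,0.092,0],"fingers": 1}
  ]
}}

```text
time: 16.38
tcp_pos: [0.5424, -0.0767, 0.1207]
tcp_rot: [3.084, 0.003, -1.365]
force: [-2.0, 5.6, 4.2]
gripper_width: 0.0084
grasp_force: 54.0
```

```bash
python3 -c "
from plan import *
where()"
```

```text
y -0.0082 tiltpos 0.0621 r 0.0458 tilttool 0.0577 tooly 0.0029 F_unit [-0.86  5.9   4.2 ] F_tool [-5.91  1.09 -4.12] Tq_tool [-0.193 -1.41  -0.134] q6 -1.908 t 16.375 w 0.0084 54.011346101760864
```

Request:
{"method": "drive_tool", "body": {
  "commands": [
    {"turn": [0.02,0,0],"delta_pos": [0,0.092,0],"fingers": 1}
  ]
}}

```text
time: 16.5
tcp_pos: [0.5415, -0.0769, 0.1208]
tcp_rot: [3.104, 0.003, -1.365]
force: [-1.5, 5.0, 5.3]
gripper_width: 0.0087
grasp_force: 54.0
```

```bash
python3 -c "
from plan import *
where()"
```

```text
y -0.0082 tiltpos 0.0419 r 0.0458 tilttool 0.0377 tooly 0.0029 F_unit [-0.45  5.23  5.31] F_tool [-5.25  0.64 -5.28] Tq_tool [-0.16  -1.462 -0.124] q6 -1.913 t 16.5 w 0.0087 54.01076138019562
```

Request:
{"method": "drive_tool", "body": {
  "commands": [
    {"turn": [0.02,0,0],"delta_pos": [0,0.092,0],"fingers": 1}
  ]
}}

```text
time: 16.62
tcp_pos: [0.5406, -0.0771, 0.1208]
tcp_rot: [3.124, 0.003, -1.365]
force: [-2.0, 5.9, 4.5]
gripper_width: 0.0088
grasp_force: 54.0
```

```bash
python3 -c "
from plan import *
where()"
```

```text
y -0.0082 tiltpos 0.0221 r 0.0458 tilttool 0.0177 tooly 0.0030 F_unit [-0.79  6.2   4.53] F_tool [-6.21  0.86 -4.5 ] Tq_tool [-0.238 -1.435 -0.12 ] q6 -1.917 t 16.625 w 0.0088 54.01005148887634
```

Request:
{"method": "drive_tool", "body": {
  "commands": [
    {"turn": [0.02,0,0],"delta_pos": [0,0.092,0],"fingers": 1}
  ]
}}

```text
time: 16.75
tcp_pos: [0.5397, -0.0773, 0.1208]
tcp_rot: [-3.139, 0.003, -1.365]
force: [-1.7, 5.3, 4.9]
gripper_width: 0.0085
grasp_force: 54.0
```

```bash
python3 -c "
from plan import *
where()"
```

```text
y -0.0082 tiltpos 0.0018 r 0.0458 tilttool -0.0022 tooly 0.0030 F_unit [-0.63  5.53  4.9 ] F_tool [-5.55  0.61 -4.89] Tq_tool [-0.165 -1.363 -0.149] q6 -1.921 t 16.75 w 0.0085 54.00961875915527
```

Request:
{"method": "drive_tool", "body": {
  "commands": [
    {"turn": [0.015,0,0],"delta_pos": [0,0.07,0],"fingers": 1}
  ]
}}

```text
time: 16.88
tcp_pos: [0.5391, -0.0774, 0.1209]
tcp_rot: [-3.124, 0.003, -1.365]
force: [-1.5, 6.0, 5.6]
gripper_width: 0.0085
grasp_force: 54.1
```

```bash
python3 -c "
from plan import *
where()"
```

```text
y -0.0082 tiltpos -0.0135 r 0.0459 tilttool -0.0174 tooly 0.0030 F_unit [-0.25  6.19  5.56] F_tool [-6.21  0.14 -5.55] Tq_tool [-0.165 -1.415 -0.16 ] q6 -1.924 t 16.875 w 0.0085 54.05189394950867
```

Request:
{"method": "drive_tool", "body": {
  "commands": [
    {"turn": [0.015,0,0],"delta_pos": [0,0.07,0],"fingers": 1}
  ]
}}

```text
time: 17.0
tcp_pos: [0.5384, -0.0776, 0.1208]
tcp_rot: [-3.109, 0.003, -1.365]
force: [-2.5, 6.2, 4.6]
gripper_width: 0.0082
grasp_force: 54.1
```

```bash
python3 -c "
from plan import *
where()"
```

```text
y -0.0082 tiltpos -0.0282 r 0.0459 tilttool -0.0322 tooly 0.0030 F_unit [-1.14  6.59  4.57] F_tool [-6.6   0.98 -4.58] Tq_tool [-0.198 -1.444 -0.173] q6 -1.927 t 17.0 w 0.0082 54.08386588096619
```

Request:
{"method": "drive_tool", "body": {
  "commands": [
    {"turn": [0.015,0,0],"delta_pos": [0,0.07,0],"fingers": 1}
  ]
}}

```text
time: 17.12
tcp_pos: [0.5378, -0.0777, 0.1208]
tcp_rot: [-3.094, 0.003, -1.365]
force: [-1.7, 5.5, 4.3]
gripper_width: 0.0086
grasp_force: 54.0
```

```bash
python3 -c "
from plan import *
where()"
```

```text
y -0.0082 tiltpos -0.0423 r 0.0459 tilttool -0.0473 tooly 0.0030 F_unit [-0.52  5.71  4.25] F_tool [-5.72  0.31 -4.26] Tq_tool [-0.168 -1.395 -0.107] q6 -1.930 t 17.125 w 0.0086 54.028483629226685
```

Request:
{"method": "drive_tool", "body": {
  "commands": [
    {"turn": [0.015,0,0],"delta_pos": [0,0.07,0],"fingers": 1}
  ]
}}

```text
time: 17.25
tcp_pos: [0.5371, -0.0779, 0.1208]
tcp_rot: [-3.079, 0.003, -1.365]
force: [-0.6, 5.9, 5.1]
gripper_width: 0.0084
grasp_force: 54.0
```

```bash
python3 -c "
from plan import *
where()"
```

```text
y -0.0082 tiltpos -0.0566 r 0.0459 tilttool -0.0624 tooly 0.0030 F_unit [0.58 5.91 5.09] F_tool [-5.92 -0.9  -5.03] Tq_tool [-0.062 -1.387 -0.198] q6 -1.933 t 17.25 w 0.0084 54.01738464832306
```

Request:
{"method": "drive_tool", "body": {
  "commands": [
    {"turn": [0.015,0,0],"delta_pos": [0,0.07,0],"fingers": 1}
  ]
}}

```text
time: 17.38
tcp_pos: [0.5365, -0.078, 0.1208]
tcp_rot: [-3.064, 0.003, -1.365]
force: [-0.8, 6.1, 4.0]
gripper_width: 0.0086
grasp_force: 54.0
```

```bash
python3 -c "
from plan import *
where()"
```

```text
y -0.0082 tiltpos -0.0696 r 0.0459 tilttool -0.0776 tooly 0.0030 F_unit [0.45 6.14 3.99] F_tool [-6.15 -0.77 -3.93] Tq_tool [-0.052 -1.421 -0.13 ] q6 -1.936 t 17.375 w 0.0086 54.0028578042984
```

Request:
{"method": "drive_tool", "body": {
  "commands": [
    {"turn": [0.015,0,0],"delta_pos": [0,0.07,0],"fingers": 1}
  ]
}}

```text
time: 17.5
tcp_pos: [0.5359, -0.0781, 0.1207]
tcp_rot: [-3.049, 0.003, -1.364]
force: [0.1, 6.2, 4.7]
gripper_width: 0.0085
grasp_force: 54.0
```

```bash
python3 -c "
from plan import *
where()"
```

```text
y -0.0082 tiltpos -0.0835 r 0.0459 tilttool -0.0927 tooly 0.0030 F_unit [1.4  6.06 4.68] F_tool [-6.07 -1.84 -4.52] Tq_tool [ 0.029 -1.454 -0.136] q6 -1.939 t 17.5 w 0.0085 53.98711860179901
```

Request:
{"method": "drive_tool", "body": {
  "commands": [
    {"turn": [0.015,0,0],"delta_pos": [0,0.069,0],"fingers": 1}
  ]
}}

```text
time: 17.62
tcp_pos: [0.5353, -0.0782, 0.1207]
tcp_rot: [-3.034, 0.003, -1.364]
force: [0.2, 6.5, 3.7]
gripper_width: 0.0087
grasp_force: 54.0
```

```bash
python3 -c "
from plan import *
where()"
```

```text
y -0.0082 tiltpos -0.0966 r 0.0459 tilttool -0.1079 tooly 0.0031 F_unit [1.56 6.3  3.74] F_tool [-6.31 -1.96 -3.53] Tq_tool [ 0.065 -1.412 -0.149] q6 -1.942 t 17.625 w 0.0087 53.97546350955963
```

Request:
{"method": "drive_tool", "body": {
  "commands": [
    {"turn": [0,0,0],"delta_pos": [0,0,0],"fingers": 1}
  ]
}}

```text
time: 17.75
tcp_pos: [0.5353, -0.0783, 0.1207]
tcp_rot: [-3.034, 0.003, -1.365]
force: [1.1, 7.5, 3.9]
gripper_width: 0.0088
grasp_force: 53.9
```

```bash
python3 -c "
from plan import *
where()"
```

```text
y -0.0082 tiltpos -0.0980 r 0.0459 tilttool -0.1079 tooly 0.0031 F_unit [2.56 7.13 3.88] F_tool [-7.14 -2.97 -3.55] Tq_tool [ 0.207 -1.429 -0.116] q6 -1.942 t 17.75 w 0.0088 53.897425532341
```

Request:
{"method": "drive_tool", "body": {
  "commands": [
    {"turn": [-0.021,0,0],"delta_pos": [0,-0.096,0],"fingers": 1},
    {"turn": [-0.021,0,0],"delta_pos": [0,-0.096,0],"fingers": 1},
    {"turn": [-0.021,0,0],"delta_pos": [0,-0.096,0],"fingers": 1},
    {"turn": [-0.021,0,0],"delta_pos": [0,-0.096,0],"fingers": 1},
    {"turn": [-0.021,0,0],"delta_pos": [0,-0.096,0],"fingers": 1},
    {"turn": [-0.021,0,0],"delta_pos": [0,-0.096,0],"fingers": 1},
    {"turn": [-0.021,0,0],"delta_pos": [0,-0.096,0],"fingers": 1},
    {"turn": [-0.021,0,0],"delta_pos": [0,-0.096,0],"fingers": 1}
  ]
}}

```text
time: 18.75
tcp_pos: [0.5425, -0.0767, 0.1207]
tcp_rot: [3.079, 0.003, -1.365]
force: [-1.7, 6.1, 4.1]
gripper_width: 0.0089
grasp_force: 53.9
```

Request:
{"method": "drive_tool", "body": {
  "commands": [
    {"turn": [-0.021,0,0],"delta_pos": [0,-0.096,0],"fingers": 1},
    {"turn": [-0.021,0,0],"delta_pos": [0,-0.096,0],"fingers": 1},
    {"turn": [-0.021,0,0],"delta_pos": [0,-0.096,0],"fingers": 1},
    {"turn": [-0.021,0,0],"delta_pos": [0,-0.096,0],"fingers": 1},
    {"turn": [-0.021,0,0],"delta_pos": [0,-0.096,0],"fingers": 1},
    {"turn": [-0.021,0,0],"delta_pos": [0,-0.096,0],"fingers": 1},
    {"turn": [-0.021,0,0],"delta_pos": [0,-0.096,0],"fingers": 1},
    {"turn": [0,0,0],"delta_pos": [0,0,0],"fingers": 1}
  ]
}}

```text
time: 19.75
tcp_pos: [0.5491, -0.0753, 0.1198]
tcp_rot: [2.932, 0.003, -1.365]
force: [-1.3, 6.3, 5.6]
gripper_width: 0.0086
grasp_force: 54.0
```

```bash
python3 -c "
from plan import *
where()"
```

```text
y -0.0081 tiltpos 0.2125 r 0.0458 tilttool 0.2094 tooly 0.0028 F_unit [0.02 6.44 5.65] F_tool [-6.46  1.14 -5.51] Tq_tool [-0.147 -1.413 -0.138] q6 -1.876 t 19.75 w 0.0086 54.02006506919861
```

Request:
{"method": "drive_tool", "body": {
  "commands": [
    {"turn": [0,0,0.15],"delta_pos": [0,-0.018,0.01],"fingers": 1},
    {"turn": [0,0,0.15],"delta_pos": [0,-0.018,0.01],"fingers": 1},
    {"turn": [0,0,0.15],"delta_pos": [0,-0.018,0.01],"fingers": 1}
  ]
}}

```text
time: 20.12
tcp_pos: [0.5491, -0.0753, 0.1195]
tcp_rot: [2.952, -0.089, -1.811]
force: [-3.1, 5.7, 4.5]
gripper_width: 0.0088
grasp_force: 54.1
```

```bash
python3 -c "
from plan import *
where()"
```

```text
y -0.0082 tiltpos 0.2141 r 0.0455 tilttool 0.2094 tooly 0.0028 F_unit [-1.92  6.17  4.49] F_tool [-4.33  5.23 -3.97] Tq_tool [-1.154 -1.001 -0.145] q6 -1.421 t 20.125 w 0.0088 54.05535399913788
```

Request:
{"method": "drive_tool", "body": {
  "commands": [
    {"turn": [0,0,0.15],"delta_pos": [0,-0.018,0.01],"fingers": 1},
    {"turn": [0,0,0.15],"delta_pos": [0,-0.018,0.01],"fingers": 1}
  ]
}}

```text
time: 20.38
tcp_pos: [0.5492, -0.0755, 0.1193]
tcp_rot: [2.986, -0.141, -2.109]
force: [-3.6, 5.5, 5.5]
gripper_width: 0.0085
grasp_force: 54.2
```

```bash
python3 -c "
from plan import *
where()"
```

```text
y -0.0083 tiltpos 0.2166 r 0.0454 tilttool 0.2098 tooly 0.0030 F_unit [-2.44  6.11  5.52] F_tool [-2.05  6.77 -4.87] Tq_tool [-1.652 -0.684 -0.142] q6 -1.121 t 20.375 w 0.0085 54.177632331848145
```

Request:
{"method": "drive_tool", "body": {
  "commands": [
    {"turn": [0,0,0],"delta_pos": [0.027,0.068,0],"fingers": 1},
    {"turn": [0,0,0],"delta_pos": [0,0,0],"fingers": 1}
  ]
}}

```text
time: 20.62
tcp_pos: [0.549, -0.0754, 0.1193]
tcp_rot: [2.986, -0.14, -2.104]
force: [-1.5, 5.7, 3.5]
gripper_width: 0.0086
grasp_force: 53.9
```

```bash
cat >> plan.py <<'E'
def w2():
    s=manip.get_state(); R0=R.from_euler('xyz',s['tcp_rot']); M=(Ru.inv()*R0).as_matrix(); t=np.arctan2(-M[0,2],-M[2,2])
    w=np.arctan2((Ru.inv()*R0*R.identity()).apply([1,0,0])[0],-M[1,0])
    F=R0.inv().apply(s['force']);T=R0.inv().apply(s['wrist_torque'])
    # axes of tool at w=0 (X towards hub, Y=-collar x)
    c0=pose(0,t,0.05,0)[1]; f=c0.inv().apply(s['force']); m=c0.inv().apply(s['wrist_torque']); m[0]-=np.sin(t)
    print('lat(Y0) F %.2f Tq %.2f | hub(X0) F %.2f Tq %.2f | Fz %.2f Tz %.3f | tilt %.4f tp-r q6 %.3f'%(f[1],-m[0]/.206,f[0],m[1]/.206,f[2],T[2],t,s['q'][5]),'t',s['time'],'grip',s['grasp_force'],end=' ');where()
E
python3 -c "
from plan import *
w2()"
```

```text
lat(Y0) F 1.06 Tq 1.54 | hub(X0) F -5.85 Tq -6.43 | Fz -3.34 Tz 0.155 | tilt 0.2088 tp-r q6 -1.125 t 20.625 grip 53.91197383403778 y -0.0082 tiltpos 0.2113 r 0.0454 tilttool 0.2088 tooly 0.0026 F_unit [-0.34  5.85  3.48] F_tool [-3.57  4.76 -3.32] Tq_tool [-0.981 -0.896  0.155] q6 -1.125 t 20.625 w 0.0086 53.91197383403778
```

Request:
{"method": "drive_tool", "body": {
  "commands": [
    {"turn": [0,0,0.15],"delta_pos": [0,-0.003,0.01],"fingers": 1},
    {"turn": [0,0,0.15],"delta_pos": [0,-0.003,0.01],"fingers": 1},
    {"turn": [0,0,0.15],"delta_pos": [0,-0.003,0.01],"fingers": 1}
  ]
}}

```text
time: 21.0
tcp_pos: [0.5489, -0.0754, 0.1191]
tcp_rot: [3.063, -0.194, -2.562]
force: [-2.0, 5.1, 4.8]
gripper_width: 0.0084
grasp_force: 54.0
```

```bash
python3 -c "
from plan import *
w2()"
```

```text
lat(Y0) F 1.87 Tq 2.52 | hub(X0) F -5.35 Tq -6.28 | Fz -4.53 Tz -0.160 | tilt 0.2090 tp-r q6 -0.671 t 21.0 grip 54.03936445713043 y -0.0082 tiltpos 0.2110 r 0.0451 tilttool 0.2090 tooly 0.0027 F_unit [-0.89  5.35  4.82] F_tool [-0.18  5.67 -4.52] Tq_tool [-1.32  -0.174 -0.16 ] q6 -0.671 t 21.0 w 0.0084 54.03936445713043
```

Request:
{"method": "drive_tool", "body": {
  "commands": [
    {"turn": [0,0,0.15],"delta_pos": [0,0,0.01],"fingers": 1}
  ]
}}

```text
time: 21.12
tcp_pos: [0.5489, -0.0755, 0.119]
tcp_rot: [3.093, -0.203, -2.715]
force: [-2.1, 5.7, 4.8]
gripper_width: 0.0082
grasp_force: 54.0
```

```bash
python3 -c "
from plan import *
w2()"|cut -c1-140
```

```text
lat(Y0) F 1.91 Tq 2.68 | hub(X0) F -6.03 Tq -6.42 | Fz -4.48 Tz -0.130 | tilt 0.2091 tp-r q6 -0.521 t 21.125 grip 54.04553174972534 y -0.008
```

Request:
{"method": "drive_tool", "body": {
  "commands": [
    {"turn": [0,0,0.15],"delta_pos": [0,0,0.01],"fingers": 1}
  ]
}}

```text
time: 21.25
tcp_pos: [0.5488, -0.0755, 0.1189]
tcp_rot: [3.125, -0.208, -2.868]
force: [-2.5, 4.9, 4.4]
gripper_width: 0.0084
grasp_force: 54.0
```

```bash
python3 -c "
from plan import *
w2()"|cut -c1-140
```

```text
lat(Y0) F 2.38 Tq 2.81 | hub(X0) F -5.32 Tq -6.22 | Fz -4.03 Tz -0.207 | tilt 0.2092 tp-r q6 -0.371 t 21.25 grip 54.042052030563354 y -0.008
```

Request:
{"method": "drive_tool", "body": {
  "commands": [
    {"turn": [0,0,0.15],"delta_pos": [0,0,0.01],"fingers": 1}
  ]
}}

```text
time: 21.38
tcp_pos: [0.5488, -0.0755, 0.1188]
tcp_rot: [-3.127, -0.209, -3.021]
force: [-2.7, 5.7, 4.5]
gripper_width: 0.0082
grasp_force: 54.0
```

```bash
python3 -c "
from plan import *
w2()"|cut -c1-140
```

```text
lat(Y0) F 2.41 Tq 2.75 | hub(X0) F -6.10 Tq -6.70 | Fz -4.07 Tz -0.090 | tilt 0.2092 tp-r q6 -0.221 t 21.375 grip 54.03673589229584 y -0.008
```

Request:
{"method": "drive_tool", "body": {
  "commands": [
    {"turn": [0,0,0.15],"delta_pos": [0,0,0.01],"fingers": 1}
  ]
}}

```text
time: 21.5
tcp_pos: [0.5487, -0.0755, 0.1187]
tcp_rot: [-3.095, -0.204, 3.109]
force: [-1.8, 4.8, 4.6]
gripper_width: 0.0087
grasp_force: 54.0
```

```bash
python3 -c "
from plan import *
w2()"
```

```text
lat(Y0) F 1.77 Tq 3.38 | hub(X0) F -5.09 Tq -6.66 | Fz -4.34 Tz -0.153 | tilt 0.2093 tp-r q6 -0.071 t 21.5 grip 54.0305632352829 y -0.0082 tiltpos 0.2082 r 0.0446 tilttool 0.2093 tooly 0.0027 F_unit [-0.83  5.09  4.61] F_tool [ 2.89  4.56 -4.33] Tq_tool [-1.222  0.792 -0.153] q6 -0.071 t 21.5 w 0.0087 54.0305632352829
```

Request:
{"method": "drive_tool", "body": {
  "commands": [
    {"turn": [0,0,0.15],"delta_pos": [0,0,0.01],"fingers": 1}
  ]
}}

```text
time: 21.62
tcp_pos: [0.5487, -0.0754, 0.1186]
tcp_rot: [-3.065, -0.195, 2.956]
force: [-1.9, 6.6, 5.4]
gripper_width: 0.0087
grasp_force: 54.0
```

```bash
python3 -c "
from plan import *
w2()"|cut -c1-125
```

```text
lat(Y0) F 1.60 Tq 3.08 | hub(X0) F -6.86 Tq -6.76 | Fz -5.16 Tz -0.106 | tilt 0.2092 tp-r q6 0.079 t 21.625 grip 54.025093317
```

Request:
{"method": "drive_tool", "body": {
  "commands": [
    {"turn": [0,0,0.15],"delta_pos": [0,0,0.01],"fingers": 1}
  ]
}}

```text
time: 21.75
tcp_pos: [0.5486, -0.0754, 0.1185]
tcp_rot: [-3.037, -0.181, 2.804]
force: [-3.1, 5.7, 4.3]
gripper_width: 0.0086
grasp_force: 54.0
```

```bash
python3 -c "
from plan import *
w2()"|cut -c1-125
```

```text
lat(Y0) F 2.73 Tq 3.28 | hub(X0) F -6.21 Tq -6.68 | Fz -3.86 Tz -0.133 | tilt 0.2093 tp-r q6 0.229 t 21.75 grip 54.0205603837
```

Request:
{"method": "drive_tool", "body": {
  "commands": [
    {"turn": [0,0,0.15],"delta_pos": [0,0,0.01],"fingers": 1}
  ]
}}

```text
time: 21.88
tcp_pos: [0.5486, -0.0754, 0.1184]
tcp_rot: [-3.011, -0.164, 2.653]
force: [-2.4, 5.8, 4.9]
gripper_width: 0.0087
grasp_force: 54.0
```

```bash
python3 -c "
from plan import *
w2()"|cut -c1-125
```

```text
lat(Y0) F 2.17 Tq 3.46 | hub(X0) F -6.14 Tq -6.93 | Fz -4.56 Tz -0.156 | tilt 0.2093 tp-r q6 0.379 t 21.875 grip 54.020254611
```

Request:
{"method": "drive_tool", "body": {
  "commands": [
    {"turn": [0,0,0.15],"delta_pos": [0,0,0.01],"fingers": 1}
  ]
}}

```text
time: 22.0
tcp_pos: [0.5486, -0.0754, 0.1184]
tcp_rot: [-2.988, -0.142, 2.503]
force: [-3.9, 6.7, 4.8]
gripper_width: 0.0087
grasp_force: 54.0
```

```bash
python3 -c "
from plan import *
w2()"|cut -c1-125
```

```text
lat(Y0) F 3.41 Tq 3.55 | hub(X0) F -7.32 Tq -7.01 | Fz -4.22 Tz -0.131 | tilt 0.2093 tp-r q6 0.529 t 22.0 grip 54.03631567955
```

Request:
{"method": "drive_tool", "body": {
  "commands": [
    {"turn": [0,0,0.15],"delta_pos": [0,0,0.01],"fingers": 1}
  ]
}}

```text
time: 22.12
tcp_pos: [0.5485, -0.0754, 0.1183]
tcp_rot: [-2.968, -0.118, 2.353]
force: [-3.1, 5.6, 6.3]
gripper_width: 0.0088
grasp_force: 54.1
```

```bash
python3 -c "
from plan import *
w2()"
```

```text
lat(Y0) F 3.13 Tq 3.72 | hub(X0) F -6.07 Tq -6.87 | Fz -5.76 Tz -0.170 | tilt 0.2093 tp-r q6 0.679 t 22.125 grip 54.06873822212219 y -0.0081 tiltpos 0.2070 r 0.0442 tilttool 0.2093 tooly 0.0029 F_unit [-1.86  6.07  6.28] F_tool [ 6.8   0.77 -5.74] Tq_tool [-0.32   1.487 -0.17 ] q6 0.679 t 22.125 w 0.0088 54.06873822212219
```

Request:
{"method": "drive_tool", "body": {
  "commands": [
    {"turn": [0,0,0.15],"delta_pos": [0.017,-0.025,0.01],"fingers": 1}
  ]
}}

```text
time: 22.25
tcp_pos: [0.5484, -0.0753, 0.1182]
tcp_rot: [-2.953, -0.091, 2.205]
force: [-1.5, 7.2, 4.8]
gripper_width: 0.0083
grasp_force: 54.0
```

```bash
python3 -c "
from plan import *
w2()"|cut -c1-125
```

```text
lat(Y0) F 1.03 Tq 2.00 | hub(X0) F -7.34 Tq -7.56 | Fz -4.73 Tz -0.173 | tilt 0.2089 tp-r q6 0.829 t 22.25 grip 54.0456765890
```

Request:
{"method": "drive_tool", "body": {
  "commands": [
    {"turn": [0,0,0.15],"delta_pos": [0,0,0.01],"fingers": 1}
  ]
}}

```text
time: 22.38
tcp_pos: [0.5484, -0.0753, 0.1182]
tcp_rot: [-2.942, -0.062, 2.057]
force: [-2.4, 7.4, 6.1]
gripper_width: 0.0085
grasp_force: 54.1
```

```bash
python3 -c "
from plan import *
w2()"|cut -c1-125
```

```text
lat(Y0) F 2.14 Tq 2.30 | hub(X0) F -7.76 Tq -7.78 | Fz -5.83 Tz -0.148 | tilt 0.2088 tp-r q6 0.979 t 22.375 grip 54.087190032
```

Request:
{"method": "drive_tool", "body": {
  "commands": [
    {"turn": [0,0,0.15],"delta_pos": [0,0,0.01],"fingers": 1}
  ]
}}

```text
time: 22.5
tcp_pos: [0.5484, -0.0753, 0.1181]
tcp_rot: [-2.935, -0.032, 1.91]
force: [-2.5, 7.2, 6.3]
gripper_width: 0.0089
grasp_force: 54.1
```

```bash
python3 -c "
from plan import *
w2()"|cut -c1-125
```

```text
lat(Y0) F 2.32 Tq 2.44 | hub(X0) F -7.53 Tq -7.75 | Fz -5.95 Tz -0.175 | tilt 0.2088 tp-r q6 1.129 t 22.5 grip 54.12742674350
```

Request:
{"method": "drive_tool", "body": {
  "commands": [
    {"turn": [0,0,0.15],"delta_pos": [0,0,0.01],"fingers": 1}
  ]
}}

```text
time: 22.62
tcp_pos: [0.5484, -0.0753, 0.1181]
tcp_rot: [-2.933, -0.001, 1.764]
force: [-2.7, 6.9, 5.7]
gripper_width: 0.0086
grasp_force: 54.2
```

```bash
python3 -c "
from plan import *
w2()"
```

```text
lat(Y0) F 2.39 Tq 2.43 | hub(X0) F -7.30 Tq -7.82 | Fz -5.31 Tz -0.188 | tilt 0.2087 tp-r q6 1.279 t 22.625 grip 54.16543364524841 y -0.0080 tiltpos 0.2054 r 0.0440 tilttool 0.2087 tooly 0.0030 F_unit [-1.24  7.3   5.69] F_tool [ 7.28 -2.47 -5.29] Tq_tool [ 0.312  1.607 -0.188] q6 1.279 t 22.625 w 0.0086 54.16543364524841
```

Request:
{"method": "drive_tool", "body": {
  "commands": [
    {"turn": [0,0,0.12],"delta_pos": [0,0,0.007],"fingers": 1}
  ]
}}

```text
time: 22.75
tcp_pos: [0.5484, -0.0753, 0.118]
tcp_rot: [-2.934, 0.024, 1.647]
force: [-1.9, 8.1, 6.2]
gripper_width: 0.0086
grasp_force: 54.2
```

```bash
python3 -c "
from plan import *
w2()"|cut -c1-125
```

```text
lat(Y0) F 1.48 Tq 2.55 | hub(X0) F -8.33 Tq -8.14 | Fz -6.00 Tz -0.210 | tilt 0.2086 tp-r q6 1.398 t 22.75 grip 54.1734355688
```

Request:
{"method": "drive_tool", "body": {
  "commands": [
    {"turn": [0,0,0.12],"delta_pos": [0,0,0.007],"fingers": 1}
  ]
}}

```text
time: 22.88
tcp_pos: [0.5484, -0.0753, 0.118]
tcp_rot: [-2.939, 0.048, 1.529]
force: [-0.9, 6.8, 5.5]
gripper_width: 0.0087
grasp_force: 54.2
```

```bash
python3 -c "
from plan import *
w2()"|cut -c1-125
```

```text
lat(Y0) F 0.66 Tq 2.39 | hub(X0) F -6.82 Tq -8.08 | Fz -5.52 Tz -0.189 | tilt 0.2086 tp-r q6 1.518 t 22.875 grip 54.196808338
```

Request:
{"method": "drive_tool", "body": {
  "commands": [
    {"turn": [0,0,0.12],"delta_pos": [0,0,0.007],"fingers": 1}
  ]
}}

```text
time: 23.0
tcp_pos: [0.5484, -0.0753, 0.1179]
tcp_rot: [-2.946, 0.072, 1.412]
force: [-1.6, 6.9, 5.2]
gripper_width: 0.0086
grasp_force: 54.2
```

```bash
python3 -c "
from plan import *
w2()"|cut -c1-125
```

```text
lat(Y0) F 1.22 Tq 2.25 | hub(X0) F -7.12 Tq -8.57 | Fz -5.04 Tz -0.213 | tilt 0.2086 tp-r q6 1.638 t 23.0 grip 54.21959817409
```

Request:
{"method": "drive_tool", "body": {
  "commands": [
    {"turn": [0,0,0.12],"delta_pos": [0,0,0.007],"fingers": 1}
  ]
}}

```text
time: 23.12
tcp_pos: [0.5484, -0.0753, 0.1178]
tcp_rot: [-2.956, 0.095, 1.294]
force: [-1.8, 6.0, 6.4]
gripper_width: 0.0084
grasp_force: 54.2
```

```bash
python3 -c "
from plan import *
w2()"
```

```text
lat(Y0) F 1.83 Tq 2.58 | hub(X0) F -6.25 Tq -8.40 | Fz -6.15 Tz -0.267 | tilt 0.2085 tp-r q6 1.758 t 23.125 grip 54.24253284931183 y -0.0080 tiltpos 0.2062 r 0.0438 tilttool 0.2085 tooly 0.0031 F_unit [-0.52  6.25  6.39] F_tool [ 4.67 -4.57 -6.13] Tq_tool [ 1.102  1.373 -0.267] q6 1.758 t 23.125 w 0.0084 54.24253284931183
```

Request:
{"method": "drive_tool", "body": {
  "commands": [
    {"turn": [0,0,0.06],"delta_pos": [0,0,0.004],"fingers": 1}
  ]
}}

```text
time: 23.25
tcp_pos: [0.5484, -0.0752, 0.1178]
tcp_rot: [-2.962, 0.106, 1.235]
force: [-1.8, 7.9, 6.2]
gripper_width: 0.0087
grasp_force: 54.2
```

```bash
python3 -c "
from plan import *
w2()"|cut -c1-125
```

```text
lat(Y0) F 1.39 Tq 2.71 | hub(X0) F -8.11 Tq -8.51 | Fz -6.05 Tz -0.192 | tilt 0.2084 tp-r q6 1.816 t 23.25 grip 54.2451131343
```

Request:
{"method": "drive_tool", "body": {
  "commands": [
    {"turn": [0,0,0.04],"delta_pos": [0,0,0.002],"fingers": 1}
  ]
}}

```text
time: 23.38
tcp_pos: [0.5484, -0.0752, 0.1178]
tcp_rot: [-2.966, 0.112, 1.197]
force: [-1.2, 6.5, 6.7]
gripper_width: 0.0084
grasp_force: 54.2
```

```bash
python3 -c "
from plan import *
w2()"|cut -c1-125
```

```text
lat(Y0) F 1.25 Tq 2.39 | hub(X0) F -6.61 Tq -8.38 | Fz -6.61 Tz -0.164 | tilt 0.2085 tp-r q6 1.855 t 23.375 grip 54.239934682
```

Request:
{"method": "drive_tool", "body": {
  "commands": [
    {"turn": [0,0,0.1],"delta_pos": [0,0,0.006],"fingers": 1}
  ]
}}

```text
time: 23.5
tcp_pos: [0.5484, -0.0752, 0.1178]
tcp_rot: [-2.978, 0.13, 1.097]
force: [-1.6, 7.1, 6.8]
gripper_width: 0.0083
grasp_force: 54.3
```

```bash
python3 -c "
from plan import *
w2()"|cut -c1-125
```

```text
lat(Y0) F 1.53 Tq 2.41 | hub(X0) F -7.30 Tq -8.34 | Fz -6.65 Tz -0.233 | tilt 0.2083 tp-r q6 1.956 t 23.5 grip 54.27827239036
```

Request:
{"method": "drive_tool", "body": {
  "commands": [
    {"turn": [0,0,0.1],"delta_pos": [0,0,0.006],"fingers": 1}
  ]
}}

```text
time: 23.62
tcp_pos: [0.5484, -0.0753, 0.1178]
tcp_rot: [-2.992, 0.145, 0.996]
force: [-1.4, 6.5, 6.6]
gripper_width: 0.0084
grasp_force: 54.3
```

```bash
python3 -c "
from plan import *
w2()"
```

```text
lat(Y0) F 1.45 Tq 2.20 | hub(X0) F -6.68 Tq -8.25 | Fz -6.44 Tz -0.279 | tilt 0.2083 tp-r q6 2.057 t 23.625 grip 54.29782748222351 y -0.0080 tiltpos 0.2075 r 0.0437 tilttool 0.2083 tooly 0.0030 F_unit [-0.09  6.68  6.6 ] F_tool [ 3.69 -5.78 -6.42] Tq_tool [ 1.382  1.02  -0.279] q6 2.057 t 23.625 w 0.0084 54.29782748222351
```

Request:
{"method": "drive_tool", "body": {
  "commands": [
    {"turn": [0,0,0],"delta_pos": [0.08,-0.08,0],"fingers": 1},
    {"turn": [0,0,0],"delta_pos": [0,0,0],"fingers": 1}
  ],
  "newtons": 30
}}

```text
time: 23.88
tcp_pos: [0.5483, -0.0749, 0.1178]
tcp_rot: [-2.992, 0.146, 0.999]
force: [-1.5, 3.4, 6.3]
gripper_width: 0.0086
grasp_force: 54.1
```

```bash
python3 -c "
from plan import *
w2()"
```

```text
lat(Y0) F 2.03 Tq 2.41 | hub(X0) F -3.62 Tq -3.54 | Fz -5.97 Tz -0.022 | tilt 0.2083 tp-r q6 2.056 t 23.875 grip 54.14998948574066 y -0.0076 tiltpos 0.2068 r 0.0437 tilttool 0.2083 tooly 0.0014 F_unit [-0.75  3.62  6.26] F_tool [ 1.12 -4.   -5.96] Tq_tool [ 0.721  0.309 -0.022] q6 2.056 t 23.875 w 0.0086 54.14998948574066
```

Request:
{"method": "drive_tool", "body": {
  "commands": [
    {"turn": [0,0,0],"delta_pos": [0,0,0],"fingers": 0.7},
    {"turn": [0,0,0],"delta_pos": [0,0,0],"fingers": 0.5},
    {"turn": [0,0,0],"delta_pos": [0,0,0],"fingers": 0.5},
    {"turn": [0,0,0],"delta_pos": [0,0,-0.5],"fingers": 0.5},
    {"turn": [0,0,0],"delta_pos": [0,0,-2],"fingers": 0.5},
    {"turn": [0,0,0],"delta_pos": [0,0,-3],"fingers": 0.5},
    {"turn": [0,0,0],"delta_pos": [0,0,-4],"fingers": 0.5},
    {"turn": [0,0,0],"delta_pos": [0,0,-4],"fingers": 0.5}
  ]
}}

```text
time: 24.88
tcp_pos: [0.5758, -0.0699, 0.251]
tcp_rot: [-2.993, 0.147, 0.999]
force: [1.1, -0.5, 0.3]
gripper_width: 0.0432
grasp_force: 0.0
```

Run:
```python
from plan import *
w2()
ims=[]
for n in("scene","top"):
    c=manip.capture(n); u,v=proj(c,[.545,-.075,.1])[0].astype(int)
    ims.append(cv2.resize(c["img"][v-33:v+33,u-33:u+33,::-1],None,fx=6,fy=6,interpolation=2))
    for t in("wing_grip","collar"):
        print(n,t,[(Ru.inv().apply(np.array(d["centre"])-U).round(4),round(d["score"],2)) for d in manip.landmark_of(c,t)[:1]])
cv2.imwrite("pics/e.png",cv2.convertScaleAbs(np.hstack(ims),alpha=1.4,beta=15))
```

```text
lat(Y0) F -0.90 Tq 0.03 | hub(X0) F 0.66 Tq 0.10 | Fz -0.46 Tz -0.005 | tilt 0.2085 tp-r q6 2.069 t 24.875 grip 0.0 y -0.0082 tiltpos 0.2068 r 0.1798 tilttool 0.2085 tooly 0.0004 F_unit [ 0.97 -0.66  0.27] F_tool [ 0.17  1.1  -0.46] Tq_tool [-0.155  0.128 -0.005] q6 2.069 t 24.875 w 0.0432 0.0
scene wing_grip [(array([ 0.0128, -0.0066,  0.1211]), 0.54)]
scene collar [(array([-0.0019, -0.0073,  0.0752]), 0.72)]
top wing_grip []
top collar []
```

View pics/e.png

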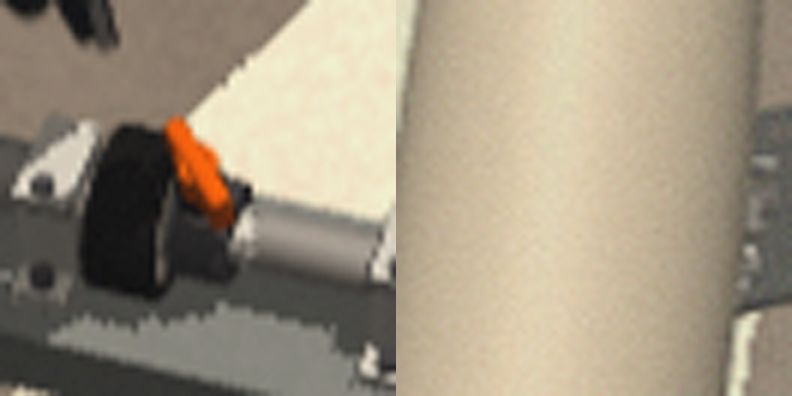

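The picture shows the wing at about (200,175), turned roughly 45° past half a turn. The collar sits against the hub, and the gripper is clear. The torque read a rise of about 0.1 N m, so I'm handing in.

```bash
python3 -c "
from h import *
print(manip.job_done())"
```

```text
the job is handed in; nothing more can be done
None
```

I slid the collar until it touched the hub, felt both edges of the flat and set the screw at their middle (about 0.2 rad from straight up). I then tightened the wing to about 0.1 N m above free running, by noisy readings, let go and handed the job in; no verdict came back.

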